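Load and weight down sample tins on the vibrating table and start it

ROBOT

A 6-joint arm with a two-finger parallel gripper is mounted at the origin on the work surface. World frame = base frame: x ahead of the robot, y to its left, z up, the work surface at z = 0. Lengths are in m, angles in rad, forces in N, time in s.
With the tool pointing down it reaches from about 0.35 to 0.85 m from the base axis. Payload 8.1 kg.
Tool frame: the origin (TCP) lies midway between the tips of the shut fingers; the grasp point (between the pads) lies 19 mm behind it; z points along the fingers, y is the line along which they close (so a half turn about z gives the same grasp; the last joint's range is limited). The gripper opens to 93 mm and grips with 3 to 60 N. Pads are 15 mm wide; open, the fingers measure 128 mm over their backs; the gripper's body (75 mm by 188 mm) begins 65 mm behind the grasp point.
Start: joints at [1.041, 0.13, 1.488, -0, 1.523, -0.085], TCP at [0.258, 0.542, 0.219] pointing down, gripper open.
Joint ranges: [-2.96, 2.96], [-0.89, 2.26], [0.02, 2.5], [-1.34, 4.48], [0, 2.73], [-2.66, 2.66]. Speed limits (rad/s): [2.39, 2.39, 2.79, 3.14, 3.14, 3.14].

INTERFACE

Orientations are given as a rotation vector (axis times angle).
In Python, from plant import read_state, read_camera, get_calibration, close_job gives the robot as it stands.
- The arm moves only by the shell command python3 -m crank 'ROWS' [FORCE]. ROWS is JSON, a list that holds one entry, the list of rows, each a list of 7 numbers: the gripper's target within -1 to 1 (fully open at 1, half-way at 0, shut at -1), then the shift along the tool's x, y, z as a fraction of full scale, then the turn, a rotation vector about the tool's x, y, z as a fraction of full scale. In form: [[[grip, x, y, z, rx, ry, rz], ...]]. A call has exactly 5 rows; each row is the pose to reach, as a shift and turn from the pose commanded when the call began, along the tool's axes at that moment; what a row does not reach only later rows make up. Full scale, the value 1, is 0.5 m for a shift and 90 degrees for a turn. A row lasts 1/8 s, in which the tool goes at most 62.5 mm and 10.7 degrees, less where a joint would pass 70% of its speed; a pose out of reach is approached as far as the arm can. A call with a number of a shift or a turn outside -1 to 1 is refused whole. A call with a gripper value outside its range is refused whole. The fingers move at their own pace and stop on an object; FORCE is the grip in N (left out, the last holds). Time passes only in rows, so rows that repeat a pose let the fingers close, or fill a call up. It gives the time, the measured TCP pose, the force, the opening and the grip force at its end, in the units of the state.
- read_state(): the state, without advancing time (a new reading comes with each control period).
- read_camera(name): name is "side" or "top"; returns the picture (384x512x3 uint8, red, green, blue); there is no depth.
- get_calibration(name): a dict with "fx", "fy", "cx", "cy" (pixels), "dist_coeffs" ([k1, k2, p1, p2, k3] as OpenCV has them; the pictures are not rectified), "eye" and "orientation" of the camera in the world. Camera axes: x right, y down, z forward; pixel columns grow to the right and rows downward; lengths in m; the calibration is good to about 2 mm. A picture is of the moment at which its call begins. get_calibration takes no time and is no camera call.
- close_job(): hands the job in; it is judged then, once.
The state is a dict: "t": time; "q": joint angles; "dq": joint speeds; "joint_torque": joint torques, N m; "tool_pos": TCP position; "orientation": TCP orientation; "force": force on the tool from outside, world axes, zero at the start; "wrist_torque": the same for the moment, N m; "opening": finger opening in m; "gripper_force": force on a finger pad.
Only numpy, scipy, OpenCV 4.12 (cv2) and the standard library are available. Lean on these libraries where they do the work, as an engineer would, in place of code of your own. Each camera call takes 0.05 s, during which the arm holds its last target. There are 200 camera calls.

TASK

Stand every sample tin that is out on the bench upright in a nest of the vibrating table, one to a nest, then lay the hold-down plate over its two studs, sliding it about until both holes drop over them and it lies flat and fully home on the shoulders, and stand the two brass weights upright on the dark discs of the plate, one on either side of its handle. Then press the three small keys of the control box one at a time from left to right (mode, time, start), each right down and let up again before the next; never press the large stop key, and leave the other things on the bench where they are.

Things in the scene. Friction and masses are not known exactly. Their poses are not given: they have to be found in the camera images.
- tin0_mid (a point): Round lidded aluminium sample tin with a white disc on its lid, 48 mm diameter, 38 mm high, about 90 g; stands upright on the bench at the start. This point is its centre, 19 mm above its underside; z is up out of the lid. Two to four tins are present; an absent one reads None from the start.
- tin1_mid (a point): Round lidded aluminium sample tin with a white disc on its lid, 48 mm diameter, 38 mm high, about 90 g; stands upright on the bench at the start. This point is its centre, 19 mm above its underside; z is up out of the lid. Two to four tins are present; an absent one reads None from the start.
- tin2_mid (a point): Round lidded aluminium sample tin with a white disc on its lid, 48 mm diameter, 38 mm high, about 90 g; stands upright on the bench at the start. This point is its centre, 19 mm above its underside; z is up out of the lid. Two to four tins are present; an absent one reads None from the start.
- tin3_mid (a point): Round lidded aluminium sample tin with a white disc on its lid, 48 mm diameter, 38 mm high, about 90 g; stands upright on the bench at the start. This point is its centre, 19 mm above its underside; z is up out of the lid. Two to four tins are present; an absent one reads None from the start.
- nest0 (a point): The near right (seen from the robot) of four square nests, 54 mm wide, 6 mm deep, in the top of the vibrating table: a grey fixed block 200 (its x) by 215 (its y) mm, top 60 mm above the bench. Point: where the centre of a seated tin lies, 19 mm above the nest floor, 73 mm above the bench, x and y 42 mm from the table's centre. Table's own axes. Any tin fits any nest.
- nest1 (a point): The near left (seen from the robot) of four square nests, 54 mm wide, 6 mm deep, in the top of the vibrating table: a grey fixed block 200 (its x) by 215 (its y) mm, top 60 mm above the bench. Point: where the centre of a seated tin lies, 19 mm above the nest floor, 73 mm above the bench, x and y 42 mm from the table's centre. Table's own axes. Any tin fits any nest.
- nest2 (a point): The far right (seen from the robot) of four square nests, 54 mm wide, 6 mm deep, in the top of the vibrating table: a grey fixed block 200 (its x) by 215 (its y) mm, top 60 mm above the bench. Point: where the centre of a seated tin lies, 19 mm above the nest floor, 73 mm above the bench, x and y 42 mm from the table's centre. Table's own axes. Any tin fits any nest.
- nest3 (a point): The far left (seen from the robot) of four square nests, 54 mm wide, 6 mm deep, in the top of the vibrating table: a grey fixed block 200 (its x) by 215 (its y) mm, top 60 mm above the bench. Point: where the centre of a seated tin lies, 19 mm above the nest floor, 73 mm above the bench, x and y 42 mm from the table's centre. Table's own axes. Any tin fits any nest.
- stud0 (a point): Right steel stud of the vibrating table, at its y = -75 mm: a fixed 16 mm post up to a shoulder 94 mm above the bench, then a 10 mm stud up to 116 mm, its last 4 mm tapering to 6 mm. Point: on the axis 6 mm above the shoulder, where a plate hole's top mouth lies when home. Table's axes. The plate at home clears seated tins' lids by 2 mm.
- stud1 (a point): Left steel stud of the vibrating table, at its y = +75 mm: a fixed 16 mm post up to a shoulder 94 mm above the bench, then a 10 mm stud up to 116 mm, its last 4 mm tapering to 6 mm. Point: on the axis 6 mm above the shoulder, where a plate hole's top mouth lies when home. Table's axes. The plate at home clears seated tins' lids by 2 mm.
- plate_grip (a point): The loose hold-down plate: steel, 100 mm (its x) by 176 mm (its y), 6 mm thick, 0.3 to 0.6 kg, lying flat on the bench at the start. A black bar handle stands on its middle: 14 mm wide (x), 40 mm long (y), from 6 to 42 mm above the plate's underside. This point is in the middle of the handle, 27 mm above the plate's underside; plate's own axes, z up. Same turned half round.
- plate_hole0 (a point): Centre of the top mouth of one through hole of the hold-down plate, 12.5 mm diameter, at y = -75 mm from the plate's middle, 6 mm above its underside.
- plate_hole1 (a point): Centre of the top mouth of one through hole of the hold-down plate, 12.5 mm diameter, at y = +75 mm from the plate's middle, 6 mm above its underside.
- key_mode (a joint): Travel of the first (leftmost) of the three small keys: 0 up, 0.006 m fully down. Spring key, fully down at 5 N; it must go at least 4 mm down to count.
- key_mode_top (a point): Middle of the top face of the first (leftmost) of the three small keys, a round grey key of 24 mm diameter, on the fixed grey control box (85 mm by 210 mm, 45 mm high, keys in a row along its y, this one at y = +18 mm); left and right as seen by the robot, looking along the box's +x; its left is its +y. It moves straight down when pressed.
- key_time (a joint): Travel of the middle one of the three small keys: 0 up, 0.006 m fully down. Spring key, fully down at 5 N; it must go at least 4 mm down to count.
- key_time_top (a point): Middle of the top face of the middle one of the three small keys, a round grey key of 24 mm diameter, on the fixed grey control box (85 mm by 210 mm, 45 mm high, keys in a row along its y, this one at y = -26 mm); left and right as seen by the robot, looking along the box's +x; its left is its +y. It moves straight down when pressed.
- key_start (a joint): Travel of the last (rightmost) of the three small keys: 0 up, 0.006 m fully down. Spring key, fully down at 5 N; it must go at least 4 mm down to count.
- key_start_top (a point): Middle of the top face of the last (rightmost) of the three small keys, a round grey key of 24 mm diameter, on the fixed grey control box (85 mm by 210 mm, 45 mm high, keys in a row along its y, this one at y = -70 mm); left and right as seen by the robot, looking along the box's +x; its left is its +y. It moves straight down when pressed.
- key_stop (a joint): Travel of the stop key: 0 up, 0.006 m fully down; must stay up. It is the large round key (38 mm diameter) at the left end of the same row (box y = +72 mm).
- weight0_mid (a point): Brass weight: a plain upright cylinder with a dark groove line near its top, 32 mm diameter, 45 mm high, 0.3 kg, standing on the bench at the start. This point is its centre, 22.5 mm above its underside; z is up its axis. Its place on the plate is either of two thin dark discs on the plate's top at y = -44 and +44 mm from the plate's middle, one between handle and each hole.
- weight1_mid (a point): Brass weight: a plain upright cylinder with a dark groove line near its top, 32 mm diameter, 45 mm high, 0.3 kg, standing on the bench at the start. This point is its centre, 22.5 mm above its underside; z is up its axis. Its place on the plate is either of two thin dark discs on the plate's top at y = -44 and +44 mm from the plate's middle, one between handle and each hole.
- jar_mid (a point): Bystander: a small closed jar, 44 mm diameter, 75 mm high, standing among the tins; its middle.
- dish_mid (a point): Bystander: white bowl of 110 mm diameter, 45 mm high, beyond the vibrating table; 20 mm above its underside.

How it is judged:
On the way, in this order (a step that is already met when the one before it is completed fails the run):
1. every tin present stands in a nest ((distance between tin0_mid and nest0 below 0.008 m or distance between tin0_mid and nest1 below 0.008 m or distance between tin0_mid and nest2 below 0.008 m or distance between tin0_mid and nest3 below 0.008 m) and angle between each of tin0_mid, tin1_mid, tin2_mid, tin3_mid's own z axis and vertical below 0.1 rad and (distance between tin1_mid and nest0 below 0.008 m or distance between tin1_mid and nest1 below 0.008 m or distance between tin1_mid and nest2 below 0.008 m or distance between tin1_mid and nest3 below 0.008 m) and (distance between tin2_mid and nest0 below 0.008 m or distance between tin2_mid and nest1 below 0.008 m or distance between tin2_mid and nest2 below 0.008 m or distance between tin2_mid and nest3 below 0.008 m) and (distance between tin3_mid and nest0 below 0.008 m or distance between tin3_mid and nest1 below 0.008 m or distance between tin3_mid and nest2 below 0.008 m or distance between tin3_mid and nest3 below 0.008 m)), for 0.2 s.
2. the hold-down plate is fully home over both studs (((distance between plate_hole0 and stud0 below 0.004 m and distance between plate_hole1 and stud1 below 0.004 m) or (distance between plate_hole0 and stud1 below 0.004 m and distance between plate_hole1 and stud0 below 0.004 m))), for 0.2 s.
3. both weights stand on the plate, one each side of the handle (((distance between plate_hole0 and stud0 below 0.004 m and distance between plate_hole1 and stud1 below 0.004 m) or (distance between plate_hole0 and stud1 below 0.004 m and distance between plate_hole1 and stud0 below 0.004 m)) and ((x of weight0_mid in the frame of plate_grip between -0.013 and 0.013 m and y of weight0_mid in the frame of plate_grip between 0.03 and 0.06 m and z of weight0_mid in the frame of plate_grip between -0.005 and 0.008 m and angle between each of weight0_mid, weight1_mid's own z axis and vertical below 0.1 rad and x of weight1_mid in the frame of plate_grip between -0.013 and 0.013 m and y of weight1_mid in the frame of plate_grip between -0.06 and -0.03 m and z of weight1_mid in the frame of plate_grip between -0.005 and 0.008 m) or (x of weight0_mid in the frame of plate_grip between -0.013 and 0.013 m and y of weight0_mid in the frame of plate_grip between -0.06 and -0.03 m and z of weight0_mid in the frame of plate_grip between -0.005 and 0.008 m and angle between each of weight0_mid, weight1_mid's own z axis and vertical below 0.1 rad and x of weight1_mid in the frame of plate_grip between -0.013 and 0.013 m and y of weight1_mid in the frame of plate_grip between 0.03 and 0.06 m and z of weight1_mid in the frame of plate_grip between -0.005 and 0.008 m))), for 0.2 s.
4. the mode key is pressed, the other keys up (value of joint key_mode above 0.004 m and value of joint each of key_time, key_start below 0.002 m), for 0.04 s.
5. the time key is pressed, the other keys up (value of joint key_time above 0.004 m and value of joint each of key_mode, key_start below 0.002 m), for 0.04 s.
6. the start key is pressed, the other keys up (value of joint key_start above 0.004 m and value of joint each of key_mode, key_time below 0.002 m), for 0.04 s.
At the end, for the whole second after the job is handed in: Each tin present upright (0.1 rad), centre within 8 mm of its seated place in some nest; plate holes within 4 mm of their home points on the studs, either way round; weights upright on the plate, one each side of the handle, within 13 mm of its middle line, 30-60 mm from its middle; all keys up (all of step 1 and all of step 3 and value of joint each of key_mode, key_time, key_start, key_stop below 0.002 m); the robot touches nothing.
It fails at once if the stop key is pressed (value of joint key_stop above 0.003 m).
It fails at once if two of the small keys are down at once (value of joint each of key_mode, key_time above 0.003 m or value of joint each of key_mode, key_start above 0.003 m or value of joint each of key_time, key_start above 0.003 m).
It fails at once if a bystander is pushed more than 40 mm (distance of any of jar_mid, dish_mid from where it was at the start of the episode above 0.04 m).
Of tin0, tin1, tin2, tin3 only 2 to 4 are there at a start; the rules pass over those that are not, and their reading is None.
At some moment in a run one of tin0, tin1, tin2, tin3 may be knocked a few centimetres aside while the robot is not near it.
It also fails if it takes over 208 s, if anything falls off the work surface, if the arm or the gripper's body presses on something with over 40 N, if the wrist force passes 120 N, or if a joint passes its speed limit or range.

## Working session

There is one attempt and no reset: what is moved stays moved. The work goes in short steps, Python scripts to look and compute and a shell command to move; the robot and the scene stay as the last step left them, time stands still between calls to the robot, and variables do not carry over. Pictures are saved under pics/ and viewed, at most 19 in all, crops included, and the job is handed in when it is done.

```bash
ls; mkdir -p pics
python3 - <<'E'
from plant import *
import cv2
for n in("top","side"):
    im=read_camera(n); cv2.imwrite(f"pics/{n}0.png",im[:,:,::-1]); print(n,get_calibration(n))
print(read_state())
E
```

```text
pics
top {'fx': 388.6751684057487, 'fy': 388.6751684057487, 'cx': 256.57259192673433, 'cy': 189.63538109664586, 'dist_coeffs': array([-0.07803453,  0.        ,  0.        ,  0.        ,  0.        ]), 'eye': array([ 0.53849052, -0.04196562,  1.29375598]), 'orientation': array([-2.20235963,  2.16103264, -0.03291005])}
side {'fx': 395.2457541310145, 'fy': 395.2457541310145, 'cx': 253.6409983679277, 'cy': 189.8831172717997, 'dist_coeffs': array([-0.10830612,  0.        ,  0.        ,  0.        ,  0.        ]), 'eye': array([ 0.40808817, -0.99099166,  0.64791725]), 'orientation': array([-2.05967261,  0.21636647, -0.12865878])}
{'t': 0.1, 'q': array([ 1.04056874e+00,  1.31065753e-01,  1.48914841e+00, -1.70644202e-05,
        1.52298120e+00, -8.53939500e-02]), 'dq': array([ 0.00202523,  0.00110232, -0.00443021,  0.00051072, -0.00229465,
       -0.00126371]), 'joint_torque': array([ 1.31622379e-03, -5.61341000e+01, -4.93095160e+01,  7.70044397e-02,
        2.90964358e-02, -3.29329055e-05]), 'tool_pos': array([0.25791542, 0.54118857, 0.21771628]), 'orientation': array([-6.92891231e-01, -3.06374798e+00,  2.40694693e-03]), 'force': array([ 0.67100173, -0.09932849,  0.53842986]), 'wrist_torque': array([ 0.00099078, -0.01906699,  0.06644664]), 'gripper_force': 0.0, 'opening': 0.0927758803521298}
```

View pics/top0.png

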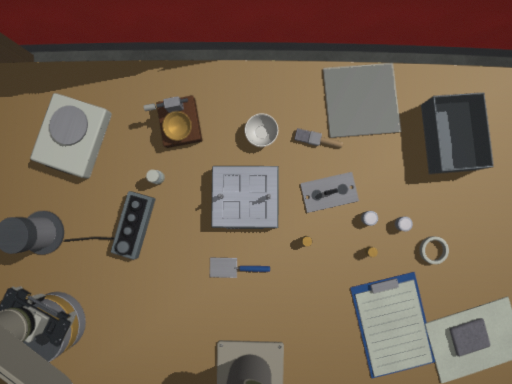

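View pics/side0.png

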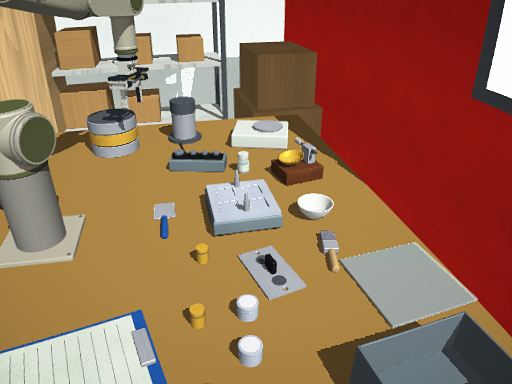

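The top view shows the table at about (245,197), the plate at (329,192), tins at (371,218) and (405,224), weights at (307,241) and (372,252), the control box at (133,226) and the jar at (155,177). I'll enlarge these areas.

```bash
cat > h.py <<'E'
import numpy as np, cv2
from plant import *
from scipy.spatial.transform import Rotation as R
def cal(n):
    c=get_calibration(n); K=np.array([[c['fx'],0,c['cx']],[0,c['fy'],c['cy']],[0,0,1]])
    return K,c['dist_coeffs'],c['eye'],R.from_rotvec(c['orientation']).as_matrix()
def p2w(n,uv,z):
    K,d,e,M=cal(n); p=cv2.undistortPoints(np.array([[uv]],float),K,d)[0,0]
    r=M@np.array([p[0],p[1],1]); return e+r*(z-e[2])/r[2]
def w2p(n,X):
    K,d,e,M=cal(n); return cv2.projectPoints(np.atleast_2d(X).astype(float),R.from_matrix(M.T).as_rotvec(),-M.T@e,K,d)[0][:,0]
def snap(n,name,crop=None,s=1):
    im=read_camera(n)[:,:,::-1]
    if crop: x0,y0,x1,y1=crop; im=im[y0:y1,x0:x1]
    cv2.imwrite(f"pics/{name}.png",cv2.resize(im,None,fx=s,fy=s,interpolation=cv2.INTER_CUBIC))
def rows(pos,yaw,base=None):
    """shift/turn fractions to tool down at pos, tool y axis at world angle yaw (mod pi)"""
    s=read_state(); M=R.from_rotvec(s['orientation']).as_matrix(); p=s['tool_pos']
    if base is not None: p,M=base
    c=np.arctan2(M[1,1],M[0,1]); dy=(yaw-c+np.pi/2)%np.pi-np.pi/2; y=c+dy
    T=np.array([[np.sin(y),np.cos(y),0],[-np.cos(y),np.sin(y),0],[0,0,-1]]).T
    T=np.column_stack([[ np.sin(y),-np.cos(y),0],[np.cos(y),np.sin(y),0],[0,0,-1]])
    assert abs(np.linalg.det(T)-1)<1e-6,np.linalg.det(T)
    sh=M.T@(np.array(pos)-p)/0.5; tr=R.from_matrix(M.T@T).as_rotvec()/(np.pi/2)
    print("shift",sh.round(4),"turn",tr.round(4),"rows>=",(np.linalg.norm(sh)*.5/.0625).round(1),(np.linalg.norm(tr)*90/10.7).round(1))
    return np.array(pos),T
E
python3 - <<'E'
import cv2,numpy as np
im=cv2.imread("pics/top0.png")
a=cv2.resize(im[155:265,205:285],None,fx=4.5,fy=4.5,interpolation=2)
b=cv2.resize(im[155:265,285:365],None,fx=4.5,fy=4.5,interpolation=2)
cv2.imwrite("pics/c1.png",np.hstack([a,b]))
a=cv2.resize(im[160:265,105:175],None,fx=5,fy=5,interpolation=2)
b=cv2.resize(im[195:265,350:430],None,fx=5,fy=5,interpolation=2)
b=np.vstack([b,np.zeros((a.shape[0]-b.shape[0],b.shape[1],3),np.uint8)])
cv2.imwrite("pics/c2.png",np.hstack([a,b]))
from h import *
print(w2p('top',[[0,0,0],[.5,0,0]]))
for n,uv,z in [("tinA",(371,218),.038),("tinB",(405,224),.038),("jar",(155,177),.075),("wA",(307,241),.045),("wB",(372,252),.045)]: print(n,p2w('top',uv,z))
for n,uv,z in [("tinA",(247,300),.038),("tinB",(250,344),.038),("jar",(243,154),.075),("wA",(203,247),.045),("wB",(198,309),.045)]: print(n,p2w('side',uv,z))
E
```

```text
[[250.05928103 373.24070853]
 [253.03145182 222.31537682]]
tinA [ 0.52201394 -0.3813921   0.038     ]
tinB [ 0.50443633 -0.49240735  0.038     ]
jar [0.63920546 0.31276051 0.075     ]
wA [ 0.44513243 -0.17506819  0.045     ]
wB [ 0.41359446 -0.38369696  0.045     ]
tinA [ 0.52438924 -0.37478783  0.038     ]
tinB [ 0.50707466 -0.49166747  0.038     ]
jar [0.64620529 0.31686403 0.075     ]
wA [ 0.4502887  -0.17520028  0.045     ]
wB [ 0.41851138 -0.38716572  0.045     ]
```

View pics/c1.png

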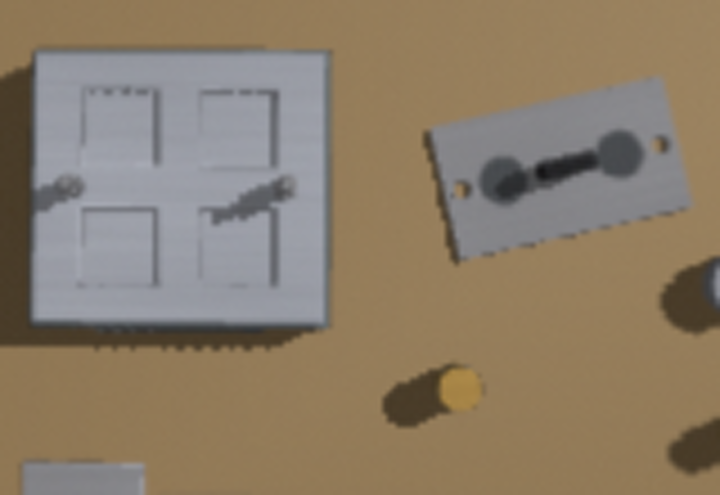

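View pics/c2.png

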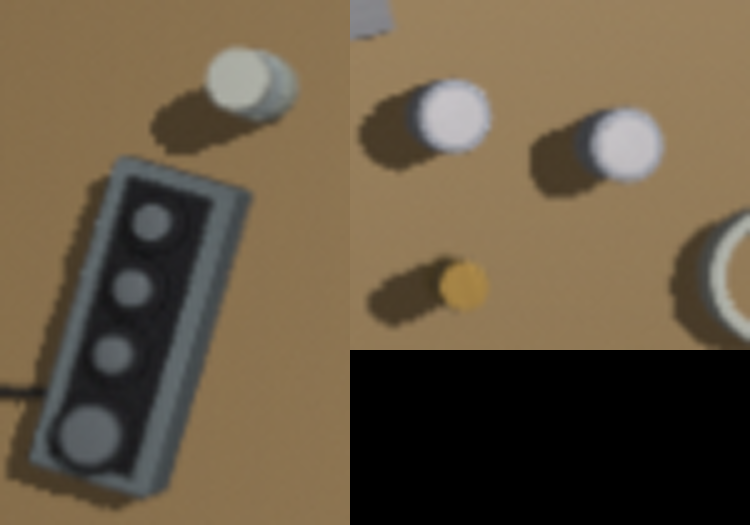

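Top crops: the nest centres, stud heads, plate holes, tin lids, weight tops and keys are all clear (the stop key is at the bottom of the box). Next I'll turn these into positions.

```bash
cat > m.py <<'E'
from h import *
def C(px,x0,y0,s): return (x0+(px[0]+.5)/s-.5, y0+(px[1]+.5)/s-.5)
def T(px,z,x0=205): return p2w('top',C(px,x0,155,4.5),z)
cor=[T(p,.06) for p in [(35,51),(329,51),(327,324),(34,323)]]
nest=[T(p,.06) for p in [(238,248),(119,247),(238,128),(121,127)]]
studs=[T(p,.116) for p in [(288,186),(72,185)]]
holes=[T((p[0]-360,p[1]),.006,285) for p in [(660,145),(461,189)]]
discs=[T((p[0]-360,p[1]),.006,285) for p in [(620,154),(502,180)]]
keys=[p2w('top',C(p,105,160,5),.052) for p in [(90,435),(113,355),(132,289),(152,221)]]
tins=[p2w('top',C((p[0]-350,p[1]),350,195,5),.038) for p in [(454,116),(627,145)]]
ws=[T((461-360,389),.045,285),p2w('top',C((465-350,285),350,195,5),.045)]
E
python3 - <<'E'
from m import *
np.set_printoptions(precision=4,suppress=True)
def ln(a,b): d=b-a; return np.linalg.norm(d).round(4), np.degrees(np.arctan2(d[1],d[0])).round(2),((a+b)/2)[:2]
print("corners",np.array(cor)[:,:2], np.mean(cor,0))
print(ln(cor[0],cor[1]),ln(cor[1],cor[2]),ln(cor[3],cor[2]),ln(cor[0],cor[3]))
print("nests",np.array(nest)[:,:2],np.mean(nest,0)); print(ln(nest[0],nest[1]),ln(nest[2],nest[3]),ln(nest[0],nest[2]),ln(nest[1],nest[3]))
print("studs",ln(*studs),"holes",ln(*holes),"discs",ln(*discs))
print("keys",np.array(keys)[:,:2],ln(keys[3],keys[0]),ln(keys[3],keys[1]))
print("tins",tins,"w",ws)
E
```

```text
corners [[ 0.6791  0.1319]
 [ 0.6825 -0.0771]
 [ 0.4898 -0.0789]
 [ 0.4861  0.1277]] [0.5844 0.0259 0.06  ]
(np.float64(0.209), np.float64(-89.05), array([0.6808, 0.0274])) (np.float64(0.1928), np.float64(-179.46), array([ 0.5861, -0.078 ])) (np.float64(0.2066), np.float64(-88.99), array([0.4879, 0.0244])) (np.float64(0.193), np.float64(-178.75), array([0.5826, 0.1298]))
nests [[ 0.5419 -0.0153]
 [ 0.541   0.0687]
 [ 0.6267 -0.0137]
 [ 0.6259  0.0693]] [0.5839 0.0272 0.06  ]
(np.float64(0.0841), np.float64(90.65), array([0.5414, 0.0267])) (np.float64(0.0829), np.float64(90.53), array([0.6263, 0.0278])) (np.float64(0.0848), np.float64(1.12), array([ 0.5843, -0.0145])) (np.float64(0.085), np.float64(0.36), array([0.5834, 0.069 ]))
studs (np.float64(0.1459), np.float64(90.81), array([0.5831, 0.0236])) holes (np.float64(0.1505), np.float64(103.49), array([ 0.6061, -0.2505])) discs (np.float64(0.0892), np.float64(103.45), array([ 0.6061, -0.2508]))
keys [[0.4135 0.4192]
 [0.4656 0.4056]
 [0.5085 0.3943]
 [0.5529 0.3826]] (np.float64(0.1441), np.float64(165.26), array([0.4832, 0.4009])) (np.float64(0.0903), np.float64(165.25), array([0.5092, 0.3941]))
tins [array([ 0.5226, -0.3794,  0.038 ]), array([ 0.5057, -0.4924,  0.038 ])] w [array([ 0.445 , -0.1752,  0.045 ]), array([ 0.4149, -0.3856,  0.045 ])]
```

Run:
```python
from h import *
rows([.40,.30,.22],0)
```

```text
Traceback (most recent call last):
  File "h.py", line 23, in rows
    assert abs(np.linalg.det(T)-1)<1e-6,np.linalg.det(T)
           ^^^^^^^^^^^^^^^^^^^^^^^^^^^^
AssertionError: -1.0
```

```bash
sed -i '/^    T=np.array/d; s/np.sin(y),-np.cos(y),0\]/-np.sin(y),np.cos(y),0]/' h.py
python3 - <<'E'
from h import *
rows([.40,.30,.22],0)
E
```

```text
shift [-0.4641 -0.3132 -0.0041] turn [-1.000e-03  5.000e-04  7.168e-01] rows>= 4.5 6.0
```

```bash
python3 -m crank '[[[1,-0.1,-0.06,0,0,0,0.12],[1,-0.2,-0.12,0,0,0,0.24],[1,-0.3,-0.18,0,0,0,0.36],[1,-0.38,-0.25,0,0,0,0.48],[1,-0.464,-0.313,0,0,0,0.59]]]' 30
python3 - <<'E'
from h import *
snap('top','top1',(0,250,120,384),5)
rows([.44,0,.22],0)
E
```

```text
t: 0.72
tool_pos: [0.4005, 0.2987, 0.2182]
orientation: [-1.997, -2.425, 0.001]
force: [0.3, 0.6, 0.0]
opening: 0.0931
gripper_force: 0.0
shift [-0.5916 -0.0338 -0.0013] turn [0.0005 0.0024 0.1156] rows>= 4.7 1.0
```

View pics/top1.png

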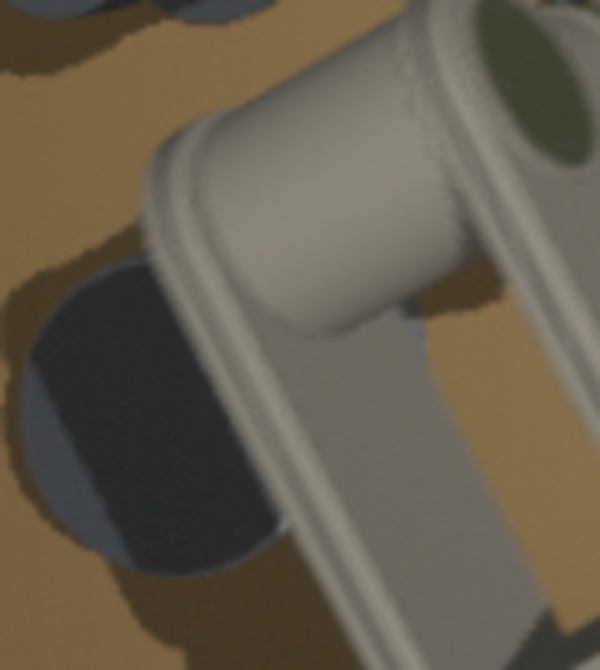

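The arm still covers that corner and only the sieve stack shows. I'll check it from further over. Moving on.

```bash
python3 -m crank '[[[1,-0.12,-0.007,0,0,0,0.1156],[1,-0.24,-0.014,0,0,0,0.1156],[1,-0.36,-0.02,0,0,0,0.1156],[1,-0.48,-0.027,0,0,0,0.1156],[1,-0.592,-0.034,0,0,0,0.1156]]]'
python3 -m crank '[[[1,-0.12,0.024,0,0,0,0],[1,-0.24,0.05,0,0,0,0],[1,-0.36,0.075,0,0,0,0],[1,-0.48,0.1,0,0,0,0],[1,-0.6,0.124,0,0,0,0]]]'
python3 - <<'E'
from h import *
snap('top','top2')
print(read_state()['tool_pos'])
E
```

```text
t: 1.4
tool_pos: [0.442, 0.0052, 0.2185]
orientation: [2.201, 2.241, 0.0]
force: [0.5, 0.7, -0.4]
opening: 0.0926
gripper_force: 0.0
t: 2.02
tool_pos: [0.5096, -0.2936, 0.2182]
orientation: [-2.201, -2.241, -0.0]
force: [1.0, 0.0, -0.1]
opening: 0.0927
gripper_force: 0.0
[ 0.50924364 -0.30009112  0.21651335]
```

View pics/top2.png

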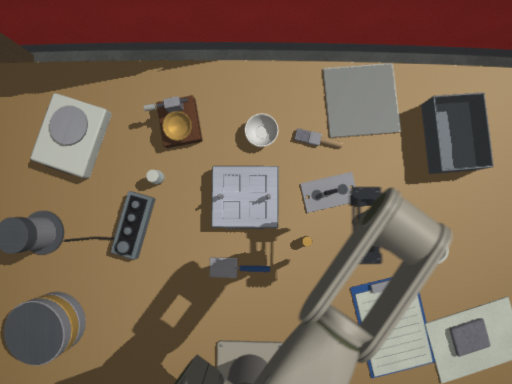

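No third tin shows where the arm stood before. Only the sieve stack is there, so there are two tins. I'll grasp the nearer one.

```bash
python3 -m crank '[[[1,-0.1,0.02,0,0,0,0],[1,-0.1586,0.0265,0.05,0,0,0],[1,-0.1586,0.0265,0.15,0,0,0],[1,-0.1586,0.0265,0.27,0,0,0],[1,-0.1586,0.0265,0.34,0,0,0]]]' 
python3 -m crank '[[[1,0,0,0.04,0,0,0],[1,0,0,0.07,0,0,0],[1,0,0,0.07,0,0,0],[0,0,0,0.07,0,0,0],[-0.5,0,0,0.07,0,0,0]]]' 20
python3 -m crank '[[[-0.5,0,0,0,0,0,0],[-0.5,0,0,0,0,0,0],[-0.5,0,0,0,0,0,0],[-0.5,0,0,0,0,0,0],[-0.5,0,0,0,0,0,0]]]'
```

```text
t: 2.7
tool_pos: [0.5221, -0.3691, 0.0441]
orientation: [-2.197, -2.238, 0.001]
force: [-0.5, 0.5, 0.0]
opening: 0.0928
gripper_force: 0.0
t: 3.32
tool_pos: [0.5251, -0.3717, 0.0154]
orientation: [2.2, 2.239, 0.0]
force: [-0.4, -0.5, 0.3]
opening: 0.0777
gripper_force: 0.0
t: 3.95
tool_pos: [0.524, -0.3709, 0.0137]
orientation: [-2.202, -2.241, 0.0]
force: [-1.7, 0.2, 2.7]
opening: 0.046
gripper_force: 19.8
```

```bash
python3 -m crank '[[[0.6,0,0,0,0,0,0],[0.6,0,0,0,0,0,0],[0.6,0,0,0,0,0,0],[0.6,-0.016,-0.002,0.006,0,0,0],[0.6,-0.016,-0.002,0.006,0,0,0]]]' 
python3 -m crank '[[[0.6,0,0,0,0,0,0],[-0.5,0,0,0,0,0,0],[-0.5,0,0,0,0,0,0],[-0.5,0,0,0,0,0,0],[-0.5,0,0,0,0,0,0]]]' 
python3 -m crank '[[[-0.5,0,0,0,0,0,0],[-0.5,0,0,0,0,0,0],[-0.5,0,0,-0.1,0,0,0],[-0.5,0,0,-0.2,0,0,0],[-0.5,0,0,-0.25,0,0,0]]]' 
python3 -m crank '[[[-0.5,0,0,0,0,0,0],[-0.5,0,0,0,0,0,0],[-0.5,0,0,0,0,0,0],[-0.5,0,0,0,0,0,0],[-0.5,0,0,0,0,0,0]]]'
python3 - <<'E'
from h import *
s=read_state(); print(s['tool_pos'],s['opening'],s['gripper_force'],s['force'])
im=read_camera('side')[:,:,::-1]; im=im[170:384,150:370]
cv2.imwrite('pics/s3.png',cv2.resize(im,None,fx=2.7,fy=2.7,interpolation=2))
E
```

```text
t: 4.58
tool_pos: [0.5229, -0.3795, 0.0103]
orientation: [-2.202, -2.24, 0.0]
force: [-0.3, -0.4, 0.3]
opening: 0.0744
gripper_force: 0.0
t: 5.2
tool_pos: [0.5233, -0.3789, 0.0107]
orientation: [2.202, 2.241, 0.0]
force: [0.9, 0.4, 0.9]
opening: 0.047
gripper_force: 20.0
t: 5.82
tool_pos: [0.5244, -0.3799, 0.1394]
orientation: [2.199, 2.238, 0.0]
force: [1.1, 0.1, -0.7]
opening: 0.0475
gripper_force: 20.0
t: 6.45
tool_pos: [0.5229, -0.3787, 0.1348]
orientation: [-2.201, -2.24, 0.0]
force: [-0.9, -0.2, -0.7]
opening: 0.0478
gripper_force: 20.0
[ 0.52293778 -0.37867449  0.13483217] 0.047802908670897155 19.999910295009613 [-0.92104945 -0.16261646 -0.73128255]
```

View pics/s3.png

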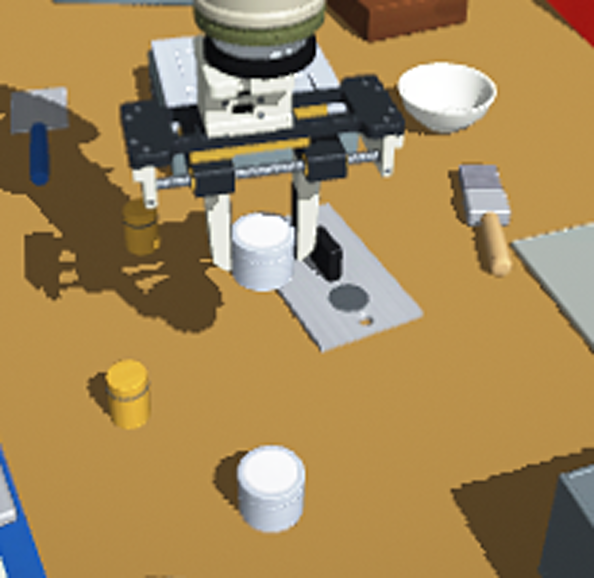

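The side view shows the tin held upright and clear of the bench. Next I'll carry it to nest0.

```bash
python3 -m crank '[[[-0.5,0.07,0.005,-0.03,0,0,0],[-0.5,0.15,0.01,-0.03,0,0,0],[-0.5,0.24,0.02,-0.03,0,0,0],[-0.5,0.31,0.02,-0.03,0,0,0],[-0.5,0.36,0.02,-0.03,0,0,0]]]' 
python3 -m crank '[[[-0.5,0.07,0.005,0,0,0,0],[-0.5,0.16,0.01,0,0,0,0],[-0.5,0.26,0.02,0,0,0,0],[-0.5,0.33,0.02,0,0,0,0],[-0.5,0.366,0.0192,0,0,0,0]]]' 
python3 -m crank '[[[-0.5,0,0,0,0,0,0],[-0.5,0,0,0,0,0,0],[-0.5,0,0,0,0,0,0],[-0.5,0,0,0,0,0,0],[-0.5,0,0,0,0,0,0]]]'
python3 - <<'E'
from h import *
rows([.5425,-.0157,.09],0)
E
```

```text
t: 7.12
tool_pos: [0.5301, -0.1971, 0.1507]
orientation: [2.201, 2.242, 0.0]
force: [0.1, -0.5, -1.5]
opening: 0.0474
gripper_force: 20.0
t: 7.75
tool_pos: [0.5364, -0.014, 0.1508]
orientation: [2.2, 2.243, 0.0]
force: [0.3, 0.6, -1.8]
opening: 0.0471
gripper_force: 20.0
t: 8.38
tool_pos: [0.5364, -0.0161, 0.1506]
orientation: [-2.203, -2.24, 0.0]
force: [0.4, 0.5, -0.8]
opening: 0.0475
gripper_force: 20.0
shift [0.0006 0.0121 0.1212] turn [-0.      0.      0.0108] rows>= 1.0 0.1
```

```bash
python3 -m crank '[[[-0.5,0.001,0.0121,0,0,0,0.01],[-0.5,0.001,0.0121,0.06,0,0,0.01],[-0.5,0.001,0.0121,0.12,0,0,0.01],[-0.5,0.001,0.0121,0.12,0,0,0.01],[-0.5,0.001,0.0121,0.12,0,0,0.01]]]' 
python3 -m crank '[[[-0.5,0,0,0.015,0,0,0],[-0.5,0,0,0.03,0,0,0],[-0.5,0,0,0.045,0,0,0],[-0.5,0,0,0.05,0,0,0],[-0.5,0,0,0.05,0,0,0]]]'
python3 - <<'E'
from h import *
rows([.5425,-.0157,.065],0)
E
```

```text
t: 9.0
tool_pos: [0.5432, -0.015, 0.0917]
orientation: [2.219, 2.223, 0.001]
force: [0.7, -0.0, -1.0]
opening: 0.0473
gripper_force: 20.0
t: 9.62
tool_pos: [0.5423, -0.015, 0.0654]
orientation: [-2.219, -2.223, 0.001]
force: [0.3, -1.9, -1.5]
opening: 0.0474
gripper_force: 20.0
shift [-0.0014  0.0005  0.0007] turn [-0.0003 -0.      0.0012] rows>= 0.0 0.0
```

```bash
python3 -m crank '[[[-0.5,0,0,0.003,0,0,0],[-0.5,0,0,0.003,0,0,0],[0.35,0,0,0.003,0,0,0],[0.35,0,0,0.003,0,0,0],[0.35,0,0,0.003,0,0,0]]]' 
python3 -m crank '[[[0.35,0,0,0,0,0,0],[0.35,0,0,0,0,0,0],[0.35,0,0,-0.06,0,0,0],[0.35,0,0,-0.12,0,0,0],[0.35,0,0,-0.18,0,0,0]]]'
python3 -m crank '[[[0.5,-0.1,0,0,0,0,0],[0.8,-0.2,0,0,0,0,0],[1,-0.32,0,0,0,0,0],[1,-0.42,0,0,0,0,0],[1,-0.5,0,0,0,0,0]]]'
python3 -m crank '[[[1,-0.1,0,0,0,0,0],[1,-0.16,0,0,0,0,0],[1,-0.16,0,0,0,0,0],[1,-0.16,0,0,0,0,0],[1,-0.16,0,0,0,0,0]]]'
python3 - <<'E'
from h import *
im=read_camera('top')[:,:,::-1]
a=cv2.resize(im[155:265,205:285],None,fx=5,fy=5,interpolation=2);b=cv2.resize(im[195:265,350:430],None,fx=4.5,fy=5,interpolation=2)
b=np.vstack([b,np.zeros((a.shape[0]-b.shape[0],b.shape[1],3),np.uint8)]);cv2.imwrite('pics/c4.png',np.hstack([a,b]))
print(read_state()['tool_pos']);rows([.5057,-.4924,.15],0)
E
```

```text
t: 10.25
tool_pos: [0.5424, -0.015, 0.0641]
orientation: [-2.219, -2.224, 0.0]
force: [-0.1, 0.0, 0.5]
opening: 0.0627
gripper_force: 0.0
t: 10.88
tool_pos: [0.5423, -0.015, 0.155]
orientation: [-2.219, -2.223, 0.0]
force: [-0.2, -0.8, 0.1]
opening: 0.0625
gripper_force: 0.0
t: 11.5
tool_pos: [0.5426, -0.2672, 0.1541]
orientation: [2.22, 2.222, -0.0]
force: [0.5, 0.0, 1.5]
opening: 0.0929
gripper_force: 0.0
t: 12.12
tool_pos: [0.5433, -0.3438, 0.1541]
orientation: [-2.218, -2.225, -0.0]
force: [-0.2, -0.4, 0.0]
opening: 0.093
gripper_force: 0.0
[ 0.54338475 -0.34383705  0.15422804]
shift [-0.2969 -0.0763  0.0084] turn [ 0.     -0.0001  0.0021] rows>= 2.5 0.0
```

View pics/c4.png

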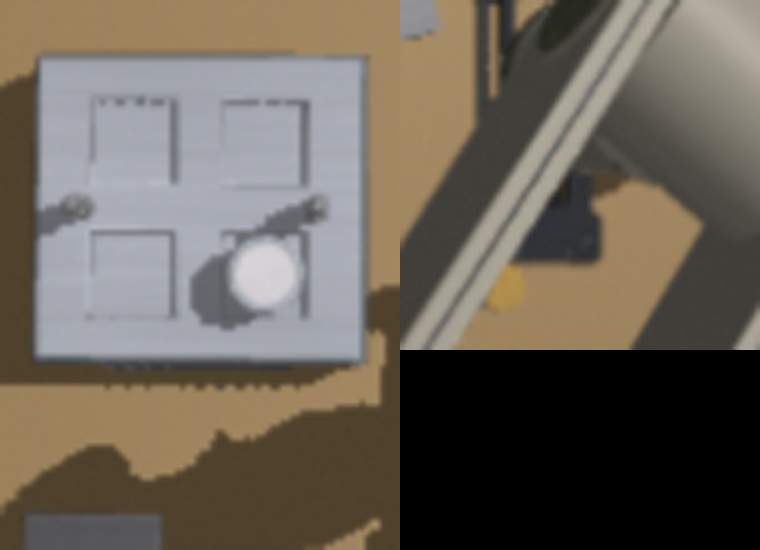

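The top view shows the tin seated in nest0, with its lid at crop (264,273). I'll go for tin B now.

```bash
python3 -m crank '[[[1,-0.1,-0.02,0,0,0,0],[1,-0.2,-0.05,0,0,0,0],[1,-0.297,-0.0763,0,0,0,0],[1,-0.297,-0.0763,0,0,0,0],[1,-0.297,-0.0763,0,0,0,0]]]'
python3 - <<'E'
from h import *
s=snap('side','s5',(150,170,370,384),2.7)
rows([.5057,-.4924,.0107],0)
E
```

```text
t: 12.8
tool_pos: [0.5056, -0.4926, 0.154]
orientation: [-2.219, -2.224, -0.001]
force: [-0.3, -0.1, 0.8]
opening: 0.0931
gripper_force: 0.0
shift [-0.0007 -0.0004  0.2868] turn [ 0.     -0.0004  0.002 ] rows>= 2.3 0.0
```

View pics/s5.png

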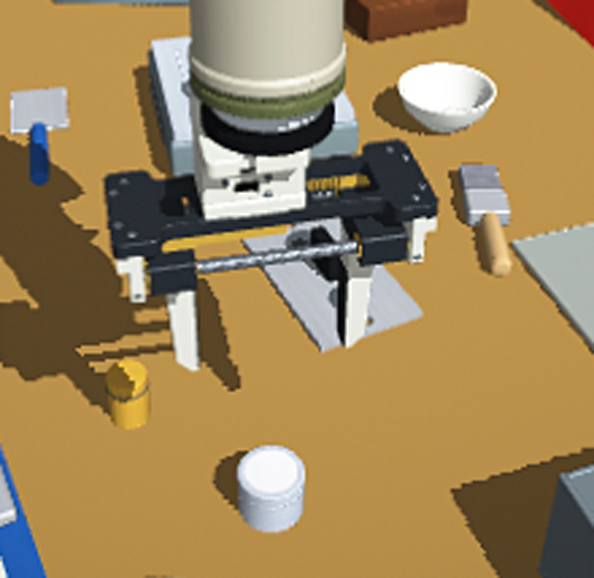

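The side view shows tin B unmoved, with its lid at crop (271,470), below the open fingers. I'll descend, grip and lift.

```bash
python3 -m crank '[[[1,0,0,0.1,0,0,0],[1,0,0,0.2,0,0,0],[1,0,0,0.26,0,0,0],[1,0,0,0.287,0,0,0],[1,0,0,0.287,0,0,0]]]'
python3 -m crank '[[[1,0,0,0,0,0,0],[-0.5,0,0,0,0,0,0],[-0.5,0,0,0,0,0,0],[-0.5,0,0,0,0,0,0],[-0.5,0,0,0,0,0,0]]]'
python3 -m crank '[[[-0.5,0,0,0,0,0,0],[-0.5,0,0,0,0,0,0],[-0.5,0,0,0,0,0,0],[-0.5,0,0,-0.08,0,0,0],[-0.5,0,0,-0.16,0,0,0]]]'
python3 -m crank '[[[-0.5,0,0,-0.08,0,0,0],[-0.5,0,0,-0.12,0,0,0],[-0.5,0,0,-0.12,0,0,0],[-0.5,0,0,-0.12,0,0,0],[-0.5,0,0,-0.12,0,0,0]]]'
python3 - <<'E'
from h import *
s=read_state(); print(s['tool_pos'],s['opening'])
rows([.5415,.0683,.15],0.012)
E
```

```text
t: 13.48
tool_pos: [0.5056, -0.4924, 0.0103]
orientation: [-2.217, -2.224, -0.0]
force: [0.2, 0.5, -0.0]
opening: 0.0928
gripper_force: 0.0
t: 14.1
tool_pos: [0.5052, -0.4936, 0.0107]
orientation: [-2.219, -2.223, 0.0]
force: [-0.6, 0.3, 0.5]
opening: 0.0575
gripper_force: 0.0
t: 14.72
tool_pos: [0.5046, -0.4929, 0.0904]
orientation: [-2.218, -2.222, -0.0]
force: [1.2, -0.7, -0.4]
opening: 0.0476
gripper_force: 20.0
t: 15.35
tool_pos: [0.5044, -0.4926, 0.1479]
orientation: [-2.217, -2.221, -0.0]
force: [0.5, 0.3, -1.6]
opening: 0.0474
gripper_force: 20.0
[ 0.50435134 -0.49257992  0.14785182] 0.047437850871117
shift [ 1.1216  0.0764 -0.0012] turn [-0.0017 -0.0019 -0.0064] rows>= 9.0 0.1
```

```bash
python3 -m crank '[[[-0.5,0.1,0,-0.01,0,0,0],[-0.5,0.22,0.01,-0.01,0,0,0],[-0.5,0.34,0.02,-0.01,0,0,0],[-0.5,0.46,0.03,-0.01,0,0,0],[-0.5,0.56,0.038,-0.01,0,0,0]]]'
python3 -m crank '[[[-0.5,0.12,0.01,0,0,0,0],[-0.5,0.24,0.02,0,0,0,0],[-0.5,0.36,0.03,0,0,0,0],[-0.5,0.48,0.038,0,0,0,0],[-0.5,0.562,0.038,0,0,0,0]]]'
python3 -m crank '[[[-0.5,0,0,0,0,0,0],[-0.5,0,0,0,0,0,0],[-0.5,0,0,0,0,0,0],[-0.5,0,0,0,0,0,0],[-0.5,0,0,0,0,0,0]]]'
python3 - <<'E'
from h import *
rows([.5415,.0683,.09],0.012)
E
```

```text
t: 15.98
tool_pos: [0.523, -0.211, 0.1543]
orientation: [-2.217, -2.223, 0.0]
force: [1.0, -0.6, -1.2]
opening: 0.0473
gripper_force: 20.0
t: 16.6
tool_pos: [0.5413, 0.0701, 0.1545]
orientation: [-2.217, -2.224, 0.002]
force: [0.4, 0.5, -0.1]
opening: 0.0476
gripper_force: 20.0
t: 17.23
tool_pos: [0.5423, 0.0668, 0.1557]
orientation: [2.221, 2.222, 0.0]
force: [1.0, 0.4, -0.9]
opening: 0.0473
gripper_force: 20.0
shift [ 0.0031 -0.0015  0.1313] turn [ 0.0001  0.     -0.0072] rows>= 1.1 0.1
```

```bash
python3 -m crank '[[[-0.5,0.003,-0.0015,0,0,0,0],[-0.5,0.003,-0.0015,0.06,0,0,0],[-0.5,0.003,-0.0015,0.12,0,0,0],[-0.5,0.003,-0.0015,0.131,0,0,0],[-0.5,0.003,-0.0015,0.131,0,0,0]]]' 
python3 -m crank '[[[-0.5,0,0,0.015,0,0,0],[-0.5,0,0,0.03,0,0,0],[-0.5,0,0,0.045,0,0,0],[-0.5,0,0,0.051,0,0,0],[-0.5,0,0,0.053,0,0,0]]]'
python3 - <<'E'
from h import *
rows([.5415,.0683,.065],0.012)
E
```

```text
t: 17.85
tool_pos: [0.5414, 0.069, 0.0905]
orientation: [-2.219, -2.223, 0.0]
force: [0.5, -0.2, 0.2]
opening: 0.0478
gripper_force: 20.0
t: 18.48
tool_pos: [0.5409, 0.069, 0.0644]
orientation: [-2.219, -2.223, 0.002]
force: [-9.4, -0.3, 16.2]
opening: 0.0471
gripper_force: 20.0
shift [-0.0013  0.0012 -0.0012] turn [-0.0009  0.0001 -0.0063] rows>= 0.0 0.1
```

```bash
python3 -m crank '[[[-0.5,0,0,-0.002,0,0,0],[-0.5,0,0,-0.002,0,0,0],[0.35,0,0,-0.002,0,0,0],[0.35,0,0,-0.002,0,0,0],[0.35,0,0,-0.002,0,0,0]]]' 
python3 -m crank '[[[0.35,0,0,0,0,0,0],[0.35,0,0,-0.03,0,0,0],[0.35,0,0,-0.1,0,0,0],[0.35,0,0,-0.16,0,0,0],[0.35,0,0,-0.2,0,0,0]]]'
python3 -m crank '[[[0.5,-0.1,0,0,0,0,0],[0.5,-0.2,0,0,0,0,0],[0.5,-0.32,0,0,0,0,0],[0.5,-0.43,0,0,0,0,0],[0.5,-0.53,0,0,0,0,0]]]'
python3 - <<'E'
from h import *
im=read_camera('top')[:,:,::-1]
a=cv2.resize(im[155:265,205:285],None,fx=5,fy=5,interpolation=2)
im=read_camera('side')[:,:,::-1];b=cv2.resize(im[150:250,190:300],None,fx=3,fy=3,interpolation=2)
b=np.vstack([b,np.zeros((a.shape[0]-b.shape[0],b.shape[1],3),np.uint8)]);cv2.imwrite('pics/c6.png',np.hstack([a,b]))
rows([.6061,-.2507,.12],np.radians(13.5))
E
```

```text
t: 19.1
tool_pos: [0.5415, 0.069, 0.0647]
orientation: [2.219, 2.224, 0.0]
force: [-0.6, 0.5, 0.6]
opening: 0.0626
gripper_force: 0.0
t: 19.73
tool_pos: [0.5423, 0.069, 0.1675]
orientation: [2.218, 2.222, 0.003]
force: [0.7, 0.3, -0.6]
opening: 0.0629
gripper_force: 0.0
t: 20.35
tool_pos: [0.5416, -0.198, 0.1651]
orientation: [2.22, 2.223, 0.0]
force: [0.6, 0.4, 0.1]
opening: 0.0696
gripper_force: 0.0
shift [-0.0996  0.13    0.09  ] turn [-0.0002  0.001  -0.1517] rows>= 1.5 1.3
```

View pics/c6.png

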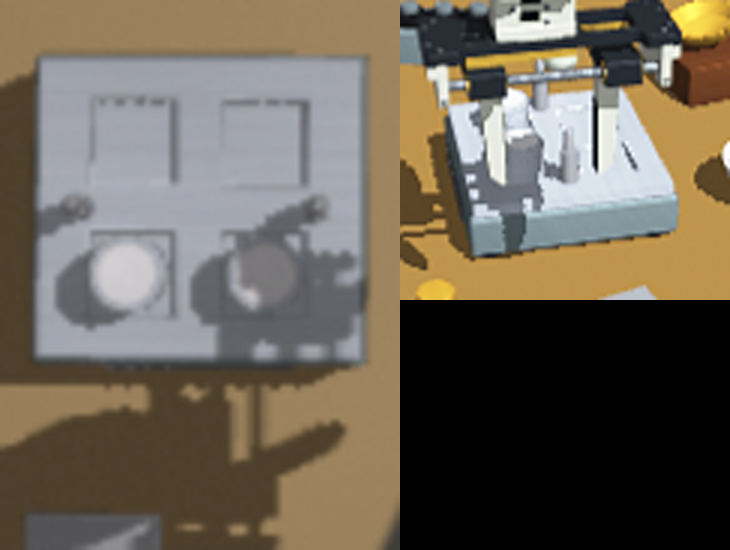

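Both tins sit centred in their nests: the left lid is at crop (127,273) and the right at (264,273), as expected. Next is the plate handle.

```bash
python3 -m crank '[[[0.2,-0.05,0.06,0,0,0,-0.1],[0.2,-0.1,0.13,0,0,0,-0.152],[0.2,-0.1,0.13,0.09,0,0,-0.152],[0.2,-0.1,0.13,0.15,0,0,-0.152],[0.2,-0.1,0.13,0.18,0,0,-0.152]]]' 40
python3 -m crank '[[[0.2,0,0,0,0,0,0],[0.2,0,0,0,0,0,0],[0.2,0,0,0,0,0,0],[0.2,0,0,0,0,0,0],[0.2,0,0,0,0,0,0]]]'
python3 - <<'E'
from h import *
snap('side','s7',(190,190,330,310),4)
rows([.6061,-.2507,.014],np.radians(13.5))
E
```

```text
t: 21.08
tool_pos: [0.6058, -0.2446, 0.0723]
orientation: [-1.936, -2.47, 0.001]
force: [0.4, 0.9, 0.5]
opening: 0.0558
gripper_force: 0.0
t: 21.7
tool_pos: [0.6072, -0.246, 0.0752]
orientation: [1.938, 2.471, 0.0]
force: [0.8, -0.9, 0.3]
opening: 0.0556
gripper_force: 0.0
shift [-0.0087 -0.0042  0.1218] turn [0.0001 0.0001 0.0032] rows>= 1.0 0.0
```

View pics/s7.png

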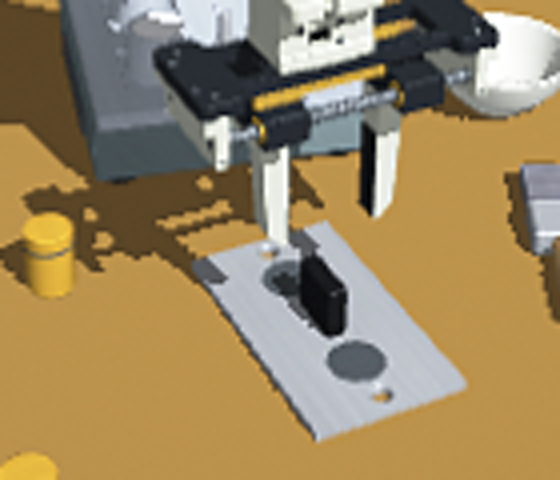

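The side view shows the handle lying between the open fingers and in line with them. I'll go down, grip and lift.

```bash
python3 -m crank '[[[0.2,-0.0087,-0.0042,0.05,0,0,0.003],[0.2,-0.0087,-0.0042,0.11,0,0,0.003],[0.2,-0.0087,-0.0042,0.12,0,0,0.003],[-0.5,-0.0087,-0.0042,0.12,0,0,0.003],[-1,-0.0087,-0.0042,0.12,0,0,0.003]]]' 45
python3 -m crank '[[[-1,0,0,0,0,0,0],[-1,0,0,0,0,0,0],[-1,0,0,0,0,0,0],[-1,0,0,0,0,0,0],[-1,0,0,0,0,0,0]]]' 
python3 -m crank '[[[-1,0,0,-0.05,0,0,0],[-1,0,0,-0.1,0,0,0],[-1,0,0,-0.18,0,0,0],[-1,0,0,-0.26,0,0,0],[-1,0,0,-0.28,0,0,0]]]' 
python3 -m crank '[[[-1,0,0,0,0,0,0],[-1,0,0,0,0,0,0],[-1,0,0,0,0,0,0],[-1,0,0,0,0,0,0],[-1,0,0,0,0,0,0]]]'
python3 - <<'E'
from h import *
print(read_state()['tool_pos'])
rows([.584,.0265,.155],np.radians(0.7))
E
```

```text
t: 22.38
tool_pos: [0.6071, -0.2511, 0.0164]
orientation: [1.943, 2.466, 0.001]
force: [0.1, 0.6, 0.3]
opening: 0.0407
gripper_force: 0.0
t: 23.0
tool_pos: [0.606, -0.2508, 0.0151]
orientation: [1.944, 2.467, -0.0]
force: [-4.2, 0.1, 5.9]
opening: 0.0135
gripper_force: 45.0
t: 23.62
tool_pos: [0.6075, -0.2512, 0.1572]
orientation: [1.942, 2.464, 0.002]
force: [1.7, -0.2, -5.4]
opening: 0.0136
gripper_force: 45.0
t: 24.25
tool_pos: [0.6059, -0.2505, 0.1542]
orientation: [-1.944, -2.467, 0.0]
force: [0.8, -0.8, -4.4]
opening: 0.0139
gripper_force: 45.0
[ 0.60588159 -0.25053286  0.15423306]
shift [ 0.5489  0.087  -0.0014] turn [-0.0003 -0.0002  0.1425] rows>= 4.4 1.2
```

```bash
python3 -m crank '[[[-1,0.1,0.015,-0.01,0,0,0.05],[-1,0.21,0.03,-0.01,0,0,0.1],[-1,0.33,0.05,-0.01,0,0,0.1425],[-1,0.44,0.07,-0.01,0,0,0.1425],[-1,0.548,0.087,-0.01,0,0,0.1425]]]' 
python3 -m crank '[[[-1,0,0,0,0,0,0],[-1,0,0,0,0,0,0],[-1,0,0,0,0,0,0],[-1,0,0,0,0,0,0],[-1,0,0,0,0,0,0]]]'
python3 - <<'E'
from h import *
print(read_state()['tool_pos'])
rows([.584,.0263,.140],np.radians(0.7))
E
```

```text
t: 24.88
tool_pos: [0.5841, 0.0278, 0.16]
orientation: [2.207, 2.234, 0.001]
force: [1.0, -0.2, -3.9]
opening: 0.0136
gripper_force: 45.0
t: 25.5
tool_pos: [0.5843, 0.0251, 0.1596]
orientation: [-2.209, -2.233, 0.0]
force: [0.1, -0.4, -4.7]
opening: 0.0139
gripper_force: 45.0
[0.58428405 0.02513903 0.15955998]
shift [ 0.0023 -0.0005  0.0391] turn [-0.0001  0.     -0.0009] rows>= 0.3 0.0
```

```bash
python3 -m crank '[[[-1,0.002,0,0.02,0,0,0],[-1,0.002,0,0.04,0,0,0],[-1,0.002,0,0.05,0,0,0],[-1,0.002,0,0.057,0,0,0],[-1,0.002,0,0.06,0,0,0]]]' 
python3 -m crank '[[[-1,0,0,0.002,0,0,0],[-1,0,0,0.004,0,0,0],[-1,0,0,0.006,0,0,0],[-1,0,0,0.008,0,0,0],[-1,0,0,0.008,0,0,0]]]'
python3 - <<'E'
from h import *
s=read_state();print(s['tool_pos'],s['force'],s['wrist_torque'])
E
```

```text
t: 26.12
tool_pos: [0.5842, 0.027, 0.1294]
orientation: [-2.208, -2.235, 0.0]
force: [-0.0, 0.0, -4.8]
opening: 0.0137
gripper_force: 45.0
t: 26.75
tool_pos: [0.5841, 0.027, 0.1255]
orientation: [-2.208, -2.235, 0.0]
force: [0.2, -0.2, -4.1]
opening: 0.0134
gripper_force: 45.0
[0.5841432  0.02695114 0.1255398 ] [ 0.15764573 -0.17263468 -4.06689084] [-0.10325384  0.09215415  0.03916791]
```

Underside is about 111 mm and nothing touches, so the studs have entered. Going down gently.

```bash
python3 -m crank '[[[-1,0,0,0.006,0,0,0],[-1,0,0,0.012,0,0,0],[-1,0,0,0.016,0,0,0],[-1,0,0,0.02,0,0,0],[-1,0,0,0.02,0,0,0]]]' 
python3 -m crank '[[[-1,0,0,0.003,0,0,0],[-1,0,0,0.006,0,0,0],[-1,0,0,0.009,0,0,0],[-1,0,0,0.012,0,0,0],[-1,0,0,0.012,0,0,0]]]'
python3 - <<'E'
from h import *
s=read_state();print(s['tool_pos'],s['force'],s['wrist_torque'])
E
```

```text
t: 27.38
tool_pos: [0.5841, 0.027, 0.1154]
orientation: [-2.208, -2.235, 0.0]
force: [-0.0, 0.8, -4.1]
opening: 0.0136
gripper_force: 45.0
t: 28.0
tool_pos: [0.5841, 0.027, 0.1094]
orientation: [-2.208, -2.235, 0.0]
force: [0.0, -0.3, -5.0]
opening: 0.014
gripper_force: 45.0
[0.58409425 0.02695027 0.10942232] [ 1.51175673e-04 -3.31038194e-01 -4.96299954e+00] [-0.05319653  0.04465639 -0.00105984]
```

```bash
python3 -m crank '[[[-1,0,0,0.001,0,0,0],[-1,0,0,0.002,0,0,0],[-1,0,0,0.003,0,0,0],[-1,0,0,0.003,0,0,0],[-1,0,0,0.003,0,0,0]]]' 
python3 -m crank '[[[-1,0,0,0,0,0,0],[-0.5,0,0,0,0,0,0],[-0.4,0,0,0,0,0,0],[-0.3,0,0,0,0,0,0],[-0.3,0,0,0,0,0,0]]]' 
python3 -m crank '[[[-0.3,0,0,-0.02,0,0,0],[-0.3,0,0,-0.07,0,0,0],[-0.3,0,0,-0.13,0,0,0],[-0.3,0,0,-0.19,0,0,0],[-0.3,0,0,-0.25,0,0,0]]]' 
python3 -m crank '[[[0,-0.1,-0.05,-0.03,0,0,0],[0,-0.2,-0.1,-0.03,0,0,0],[0,-0.3,-0.18,-0.03,0,0,0],[0,-0.36,-0.24,-0.03,0,0,0],[0,-0.404,-0.278,-0.03,0,0,0]]]'
python3 - <<'E'
from h import *
im=read_camera('top')[:,:,::-1]
a=cv2.resize(im[155:265,205:285],None,fx=5,fy=5,interpolation=2)
im=read_camera('side')[:,:,::-1];b=cv2.resize(im[150:250,190:290],None,fx=4,fy=4,interpolation=2)
b=np.vstack([b,np.zeros((a.shape[0]-b.shape[0],b.shape[1],3),np.uint8)]);cv2.imwrite('pics/c8.png',np.hstack([a,b]))
rows([.445,-.1752,.1],0)
E
```

```text
t: 28.62
tool_pos: [0.5844, 0.027, 0.1091]
orientation: [2.208, 2.235, 0.0]
force: [-5.5, 0.2, 5.8]
opening: 0.0137
gripper_force: 45.0
t: 29.25
tool_pos: [0.5843, 0.027, 0.1081]
orientation: [2.208, 2.235, 0.0]
force: [-0.4, 0.2, 0.8]
opening: 0.0326
gripper_force: 0.0
t: 29.88
tool_pos: [0.5843, 0.027, 0.235]
orientation: [2.207, 2.234, 0.001]
force: [1.4, 0.4, -0.7]
opening: 0.0323
gripper_force: 0.0
t: 30.5
tool_pos: [0.4465, -0.1782, 0.2492]
orientation: [2.209, 2.232, 0.0]
force: [0.6, -0.4, 0.3]
opening: 0.0462
gripper_force: 0.0
shift [ 0.0074 -0.0031  0.2984] turn [0.0006 0.0009 0.0057] rows>= 2.4 0.0
```

View pics/c8.png

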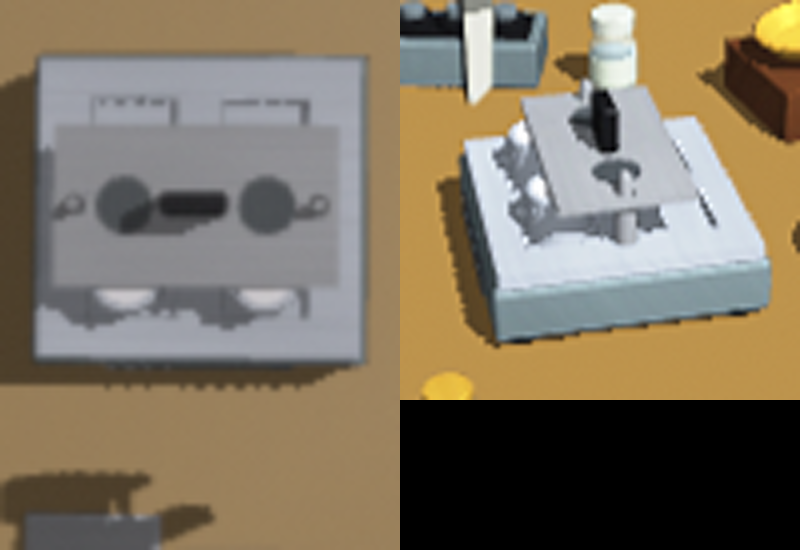

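The plate lies flat and both studs show through the holes, at crop (72,205) and (318,205). Next is weight A.

```bash
python3 -m crank '[[[0.7,0.0074,-0.003,0.06,0,0,0.005],[0.7,0.0074,-0.003,0.15,0,0,0.005],[0.7,0.0074,-0.003,0.25,0,0,0.005],[0.7,0.0074,-0.003,0.29,0,0,0.005],[0.7,0.0074,-0.003,0.3,0,0,0.005]]]' 35
python3 -m crank '[[[0.7,0,0,0.05,0,0,0],[0.7,0,0,0.1,0,0,0],[0.7,0,0,0.15,0,0,0],[0.7,0,0,0.178,0,0,0],[0.7,0,0,0.178,0,0,0]]]'
python3 -m crank '[[[0,0,0,0,0,0,0],[-0.3,0,0,0,0,0,0],[-0.6,0,0,0,0,0,0],[-1,0,0,0,0,0,0],[-1,0,0,0,0,0,0]]]'
python3 -m crank '[[[-1,0,0,0,0,0,0],[-1,0,0,0,0,0,0],[-1,0,0,0,0,0,0],[-1,0,0,0,0,0,0],[-1,0,0,0,0,0,0]]]'
```

```text
t: 31.22
tool_pos: [0.4457, -0.1719, 0.0969]
orientation: [-2.214, -2.225, 0.001]
force: [0.3, 0.1, 0.5]
opening: 0.0786
gripper_force: 0.0
t: 31.85
tool_pos: [0.4462, -0.1728, 0.0091]
orientation: [-2.216, -2.226, 0.0]
force: [-0.2, -0.0, 0.4]
opening: 0.0791
gripper_force: 0.0
t: 32.48
tool_pos: [0.4461, -0.1731, 0.0092]
orientation: [-2.217, -2.226, 0.0]
force: [-6.2, 0.9, 3.8]
opening: 0.0332
gripper_force: 2.1
t: 33.1
tool_pos: [0.446, -0.1731, 0.0092]
orientation: [-2.216, -2.226, 0.001]
force: [-4.3, 0.4, 5.7]
opening: 0.0317
gripper_force: 35.0
```

```bash
python3 -m crank '[[[-1,0,0,-0.06,0,0,0],[-1,0,0,-0.14,0,0,0],[-1,0,0,-0.24,0,0,0],[-1,0,0,-0.34,0,0,0],[-1,0,0,-0.36,0,0,0]]]'
python3 -m crank '[[[-1,0.1,0.05,0,0,0,0],[-1,0.2,0.1,0,0,0,0],[-1,0.29,0.17,0,0,0,0],[-1,0.38,0.22,0,0,0,0],[-1,0.48,0.276,0,0,0,0]]]'
python3 -m crank '[[[-1,0.012,0,0,0,0,0],[-1,0.012,0,0,0,0,0],[-1,0.012,0,0,0,0,0],[-1,0.012,0,0,0,0,0],[-1,0.012,0,0,0,0,0]]]'
python3 - <<'E'
from h import *
s=read_state();print(s['tool_pos'],s['force'])
rows([.584,.073,.1115],.01)
E
```

```text
t: 33.72
tool_pos: [0.4483, -0.1739, 0.1927]
orientation: [2.212, 2.222, 0.004]
force: [0.2, 0.5, -3.4]
opening: 0.0318
gripper_force: 35.0
t: 34.35
tool_pos: [0.5828, 0.069, 0.1863]
orientation: [-2.216, -2.224, 0.004]
force: [1.2, 0.0, -3.0]
opening: 0.0313
gripper_force: 35.0
t: 34.98
tool_pos: [0.5831, 0.0727, 0.1894]
orientation: [2.218, 2.224, 0.0]
force: [-0.0, -0.2, -3.8]
opening: 0.0311
gripper_force: 35.0
[0.5830616  0.07269569 0.18937823] [-0.03310673 -0.18095955 -3.75466097]
shift [0.0006 0.0018 0.1558] turn [ 0.0003  0.     -0.0045] rows>= 1.2 0.0
```

```bash
python3 -m crank '[[[-1,0.001,0.002,0.04,0,0,0],[-1,0.001,0.002,0.08,0,0,0],[-1,0.001,0.002,0.12,0,0,0],[-1,0.001,0.002,0.14,0,0,0],[-1,0.001,0.002,0.15,0,0,0]]]'
python3 -m crank '[[[-1,0,0,0.002,0,0,0],[-1,0,0,0.005,0,0,0],[-1,0,0,0.008,0,0,0],[-1,0,0,0.008,0,0,0],[-1,0,0,0.008,0,0,0]]]'
```

```text
t: 35.6
tool_pos: [0.5835, 0.0741, 0.1129]
orientation: [-2.216, -2.226, 0.002]
force: [-0.3, 0.2, -2.8]
opening: 0.0315
gripper_force: 35.0
t: 36.22
tool_pos: [0.5842, 0.0741, 0.1103]
orientation: [2.217, 2.226, 0.0]
force: [-0.4, 0.3, -3.4]
opening: 0.0313
gripper_force: 35.0
```

```bash
python3 -m crank '[[[-1,0,0,0.001,0,0,0],[-1,0,0,0.002,0,0,0],[-1,0,0,0.003,0,0,0],[-1,0,0,0.003,0,0,0],[-1,0,0,0.003,0,0,0]]]'
python3 -m crank '[[[-0.25,0,0,0,0,0,0],[-0.1,0,0,0,0,0,0],[0,0,0,0,0,0,0],[0,0,0,0,0,0,0],[0,0,0,0,0,0,0]]]'
python3 -m crank '[[[0,0,0,-0.02,0,0,0],[0,0,0,-0.06,0,0,0],[0,0,0,-0.12,0,0,0],[0,0,0,-0.17,0,0,0],[0,0,0,-0.2,0,0,0]]]'
python3 -m crank '[[[0.3,-0.1,-0.03,0,0,0,0],[0.7,-0.2,-0.07,0,0,0,0],[0.7,-0.3,-0.11,0,0,0,0],[0.7,-0.4,-0.15,0,0,0,0],[0.7,-0.5,-0.18,0,0,0,0]]]'
python3 -m crank '[[[0.7,-0.1,-0.03,0,0,0,0],[0.7,-0.2,-0.07,0,0,0,0],[0.7,-0.3,-0.11,0,0,0,0],[0.7,-0.38,-0.15,0,0,0,0],[0.7,-0.42,-0.16,0,0,0,0]]]'
python3 -m crank '[[[0.7,0,0,0,0,0,0],[0.7,0,0,0,0,0,0],[0.7,0,0,0,0,0,0],[0.7,0,0,0,0,0,0],[0.7,0,0,0,0,0,0]]]'
python3 - <<'E'
from h import *
rows([.4149,-.3856,.0095],0)
im=read_camera('side')[:,:,::-1];cv2.imwrite('pics/c9.png',cv2.resize(im[150:330,150:310],None,fx=3.3,fy=3.3,interpolation=2))
E
```

```text
t: 36.85
tool_pos: [0.5842, 0.0741, 0.1091]
orientation: [2.217, 2.226, 0.0]
force: [-3.6, 0.0, 5.1]
opening: 0.0316
gripper_force: 35.0
t: 37.48
tool_pos: [0.5841, 0.0741, 0.1086]
orientation: [2.217, 2.226, 0.0]
force: [-0.6, -0.1, -0.2]
opening: 0.0464
gripper_force: 0.0
t: 38.1
tool_pos: [0.5852, 0.0741, 0.2121]
orientation: [2.215, 2.224, 0.005]
force: [0.0, -0.1, 0.1]
opening: 0.0463
gripper_force: 0.0
t: 38.72
tool_pos: [0.4943, -0.1778, 0.2093]
orientation: [2.216, 2.226, 0.0]
force: [1.1, -0.9, 0.3]
opening: 0.0787
gripper_force: 0.0
t: 39.35
tool_pos: [0.4148, -0.3886, 0.2091]
orientation: [2.219, 2.223, -0.0]
force: [1.0, 0.4, -0.1]
opening: 0.0793
gripper_force: 0.0
t: 39.98
tool_pos: [0.4164, -0.3862, 0.2087]
orientation: [2.216, 2.227, -0.0]
force: [-0.2, -0.6, -0.7]
opening: 0.0792
gripper_force: 0.0
shift [ 0.0012 -0.0029  0.3984] turn [0.     0.     0.0033] rows>= 3.2 0.0
```

View pics/c9.png

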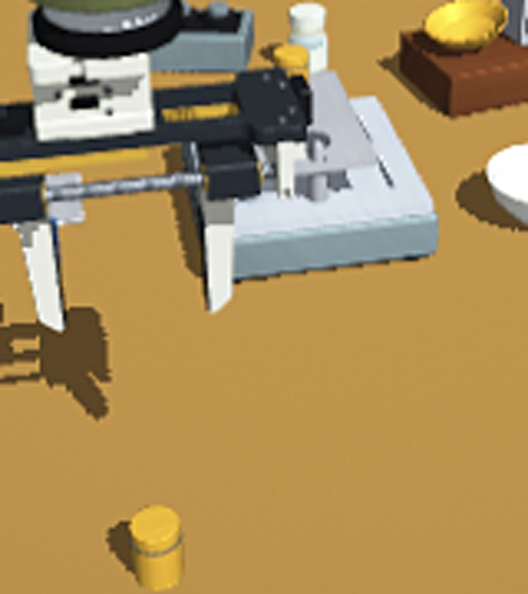

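The side view shows weight A standing on the plate and weight B unmoved at crop (156,545). I'll take weight B now.

```bash
python3 -m crank '[[[0.7,0.001,-0.002,0.08,0,0,0],[0.7,0.001,-0.002,0.18,0,0,0],[0.7,0.001,-0.002,0.28,0,0,0],[0.7,0.001,-0.002,0.36,0,0,0],[0.7,0.001,-0.002,0.398,0,0,0]]]'
python3 -m crank '[[[0.7,0,0,0,0,0,0],[0,0,0,0,0,0,0],[-0.6,0,0,0,0,0,0],[-1,0,0,0,0,0,0],[-1,0,0,0,0,0,0]]]'
python3 -m crank '[[[-1,0,0,0,0,0,0],[-1,0,0,0,0,0,0],[-1,0,0,0,0,0,0],[-1,0,0,0,0,0,0],[-1,0,0,0,0,0,0]]]'
python3 -m crank '[[[-1,0,0,-0.06,0,0,0],[-1,0,0,-0.14,0,0,0],[-1,0,0,-0.24,0,0,0],[-1,0,0,-0.34,0,0,0],[-1,0,0,-0.36,0,0,0]]]'
python3 -m crank '[[[-1,0.1,0.05,0,0,0,0],[-1,0.2,0.1,0,0,0,0],[-1,0.29,0.15,0,0,0,0],[-1,0.36,0.18,0,0,0,0],[-1,0.4,0.2,0,0,0,0]]]'
python3 -m crank '[[[-1,0.1,0.04,0,0,0,0],[-1,0.2,0.08,0,0,0,0],[-1,0.28,0.11,0,0,0,0],[-1,0.33,0.136,0,0,0,0],[-1,0.336,0.136,0,0,0,0]]]'
python3 -m crank '[[[-1,0,0,0,0,0,0],[-1,0,0,0,0,0,0],[-1,0,0,0,0,0,0],[-1,0,0,0,0,0,0],[-1,0,0,0,0,0,0]]]'
python3 - <<'E'
from h import *
print(read_state()['force'])
rows([.5848,-.017,.112],.01)
E
```

```text
t: 40.65
tool_pos: [0.4138, -0.3847, 0.007]
orientation: [-2.214, -2.223, -0.0]
force: [-0.1, 0.4, -0.0]
opening: 0.0791
gripper_force: 0.0
t: 41.28
tool_pos: [0.4153, -0.3864, 0.0103]
orientation: [2.216, 2.226, -0.0]
force: [-0.4, -0.3, -1.1]
opening: 0.0434
gripper_force: 0.0
t: 41.9
tool_pos: [0.4149, -0.3862, 0.0098]
orientation: [-2.217, -2.226, 0.0]
force: [-4.2, 0.4, 5.0]
opening: 0.0314
gripper_force: 35.0
t: 42.52
tool_pos: [0.4168, -0.3877, 0.1935]
orientation: [2.212, 2.221, 0.0]
force: [-0.0, -0.2, -4.2]
opening: 0.0318
gripper_force: 35.0
t: 43.15
tool_pos: [0.5139, -0.1831, 0.1868]
orientation: [-2.212, -2.226, 0.001]
force: [-0.8, -0.1, -3.6]
opening: 0.0312
gripper_force: 35.0
t: 43.78
tool_pos: [0.5809, -0.0153, 0.1868]
orientation: [-2.211, -2.227, 0.003]
force: [-0.0, 0.5, -3.4]
opening: 0.0316
gripper_force: 35.0
t: 44.4
tool_pos: [0.5815, -0.0177, 0.1898]
orientation: [2.217, 2.226, 0.0]
force: [-0.2, 0.3, -2.6]
opening: 0.0316
gripper_force: 35.0
[-0.21933941  0.32335232 -2.59633946]
shift [0.0014 0.0066 0.1555] turn [ 0.0001  0.     -0.0039] rows>= 1.2 0.0
```

```bash
python3 -m crank '[[[-1,0.0005,0.0066,0.03,0,0,0],[-1,0.0005,0.0066,0.07,0,0,0],[-1,0.0005,0.0066,0.11,0,0,0],[-1,0.0005,0.0066,0.14,0,0,0],[-1,0.0005,0.0066,0.15,0,0,0]]]'
python3 -m crank '[[[-1,0,0,0.003,0,0,0],[-1,0,0,0.006,0,0,0],[-1,0,0,0.008,0,0,0],[-1,0,0,0.008,0,0,0],[-1,0,0,0.008,0,0,0]]]'
python3 -m crank '[[[-1,0,0,0.001,0,0,0],[-1,0,0,0.002,0,0,0],[-1,0,0,0.002,0,0,0],[-1,0,0,0.002,0,0,0],[-1,0,0,0.002,0,0,0]]]'
```

```text
t: 45.02
tool_pos: [0.5836, -0.017, 0.1125]
orientation: [-2.215, -2.225, 0.003]
force: [0.2, 0.5, -3.8]
opening: 0.0313
gripper_force: 35.0
t: 45.65
tool_pos: [0.5849, -0.0172, 0.1109]
orientation: [2.216, 2.226, 0.0]
force: [-0.2, 0.5, -3.9]
opening: 0.0318
gripper_force: 35.0
t: 46.28
tool_pos: [0.5848, -0.0172, 0.1098]
orientation: [2.217, 2.226, 0.0]
force: [-1.1, -0.2, -1.6]
opening: 0.0314
gripper_force: 35.0
```

```bash
python3 -m crank '[[[-1,0,0,0.001,0,0,0],[-1,0,0,0.0015,0,0,0],[-1,0,0,0.0015,0,0,0],[-1,0,0,0.0015,0,0,0],[-1,0,0,0.0015,0,0,0]]]'
python3 -m crank '[[[-0.25,0,0,0,0,0,0],[-0.1,0,0,0,0,0,0],[0,0,0,0,0,0,0],[0,0,0,0,0,0,0],[0,0,0,0,0,0,0]]]'
python3 -m crank '[[[0,0,0,-0.02,0,0,0],[0,0,0,-0.06,0,0,0],[0,0,0,-0.12,0,0,0],[0,0,0,-0.17,0,0,0],[0,0,0,-0.2,0,0,0]]]'
python3 -m crank '[[[-0.5,0.1,-0.1,0,0,0,0],[-1,0.2,-0.15,0,0,0,0],[-1,0.3,-0.2,0,0,0,0],[-1,0.4,-0.22,0,0,0,0],[-1,0.5,-0.236,0,0,0,0]]]' 20
python3 -m crank '[[[-1,0.1,0,0,0,0,0],[-1,0.2,0,0,0,0,0],[-1,0.27,0,0,0,0,0],[-1,0.345,0,0,0,0,0],[-1,0.345,0,0,0,0,0]]]'
python3 -m crank '[[[-1,0,0,0,0,0,0],[-1,0,0,0,0,0,0],[-1,0,0,0,0,0,0],[-1,0,0,0,0,0,0],[-1,0,0,0,0,0,0]]]'
python3 - <<'E'
from h import *
from m import keys
rows([*keys[1][:2],.08],0)
im=read_camera('top')[:,:,::-1]
a=cv2.resize(im[155:265,205:285],None,fx=5,fy=5,interpolation=2)
im=read_camera('side')[:,:,::-1];b=cv2.resize(im[130:240,155:288],None,fx=3,fy=3,interpolation=2)
b=np.vstack([b,np.zeros((a.shape[0]-b.shape[0],b.shape[1],3),np.uint8)]);cv2.imwrite('pics/c10.png',np.hstack([a,b]))
E
```

```text
t: 46.9
tool_pos: [0.5849, -0.0172, 0.1097]
orientation: [2.216, 2.226, 0.0]
force: [-4.2, 0.2, 6.2]
opening: 0.0316
gripper_force: 35.0
t: 47.52
tool_pos: [0.5848, -0.0172, 0.1088]
orientation: [-2.217, -2.226, 0.0]
force: [0.2, 0.2, 0.2]
opening: 0.0464
gripper_force: 0.0
t: 48.15
tool_pos: [0.5859, -0.0173, 0.2123]
orientation: [2.215, 2.224, 0.004]
force: [0.0, 0.3, -0.1]
opening: 0.0466
gripper_force: 0.0
t: 48.78
tool_pos: [0.465, 0.2339, 0.2097]
orientation: [2.216, 2.226, 0.002]
force: [0.8, -0.5, -0.2]
opening: 0.0023
gripper_force: 0.0
t: 49.4
tool_pos: [0.4642, 0.4069, 0.2089]
orientation: [-2.213, -2.229, 0.0]
force: [0.1, -0.1, 0.2]
opening: 0.0006
gripper_force: 0.0
t: 50.02
tool_pos: [0.4651, 0.4046, 0.209]
orientation: [2.217, 2.226, 0.0]
force: [-0.2, -0.2, -0.1]
opening: 0.0006
gripper_force: 0.0
shift [0.0019 0.0009 0.258 ] turn [ 0.0001 -0.0001  0.0025] rows>= 2.1 0.0
```

View pics/c10.png

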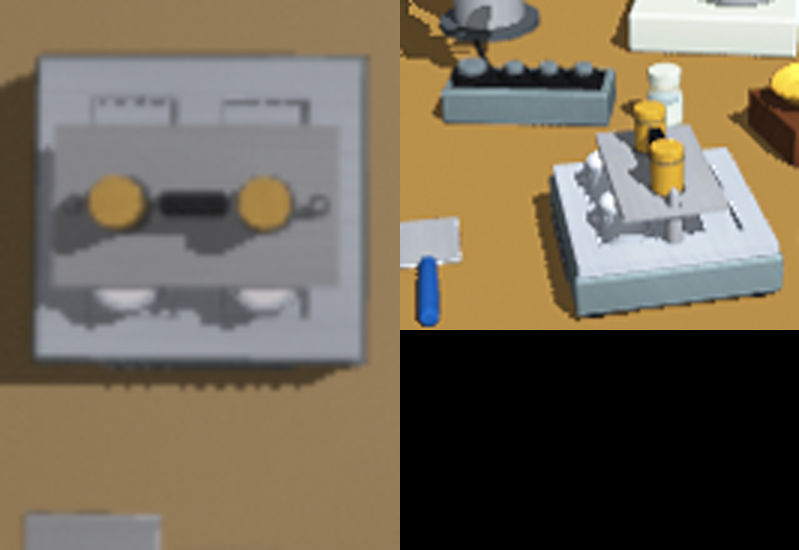

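The weights stand on the discs and the plate is home. Next I'll turn the shut fingers across the key row and go over the mode key.

```bash
python3 -c "
from h import *
from m import keys
rows([*keys[1][:2],.08],np.radians(75.3))"
```

```text
shift [0.0017 0.0011 0.2579] turn [ 0.     0.    -0.834] rows>= 2.1 7.0
```

```bash
python3 -m crank '[[[-1,0.001,0.001,0,0,0,-0.11],[-1,0.001,0.001,0,0,0,-0.22],[-1,0.001,0.001,0,0,0,-0.33],[-1,0.001,0.001,0,0,0,-0.44],[-1,0.001,0.001,0,0,0,-0.55]]]'
python3 -m crank '[[[-1,0,0,0.05,0,0,-0.1],[-1,0,0,0.1,0,0,-0.2],[-1,0,0,0.16,0,0,-0.284],[-1,0,0,0.22,0,0,-0.284],[-1,0,0,0.24,0,0,-0.284]]]'
python3 -m crank '[[[-1,0,0,0,0,0,0],[-1,0,0,0,0,0,0],[-1,0,0,0,0,0,0],[-1,0,0,0,0,0,0],[-1,0,0,0,0,0,0]]]'
python3 -c "
from h import *
from m import keys
rows([*keys[1][:2],.07],np.radians(75.3))
s=snap('side','s11',(150,120,280,220),5)"
```

```text
t: 50.75
tool_pos: [0.4654, 0.4053, 0.2088]
orientation: [-1.072, -2.953, 0.0]
force: [0.6, -0.7, 0.3]
opening: 0.0007
gripper_force: 0.0
t: 51.38
tool_pos: [0.4642, 0.4044, 0.0865]
orientation: [-0.402, -3.113, 0.004]
force: [0.1, 0.2, -0.0]
opening: 0.0005
gripper_force: 0.0
t: 52.0
tool_pos: [0.4656, 0.4054, 0.0893]
orientation: [0.402, 3.115, 0.001]
force: [0.8, 0.1, 0.2]
opening: 0.0004
gripper_force: 0.0
shift [0.0002 0.0002 0.0385] turn [0.0003 0.0002 0.0001] rows>= 0.3 0.0
```

View pics/s11.png

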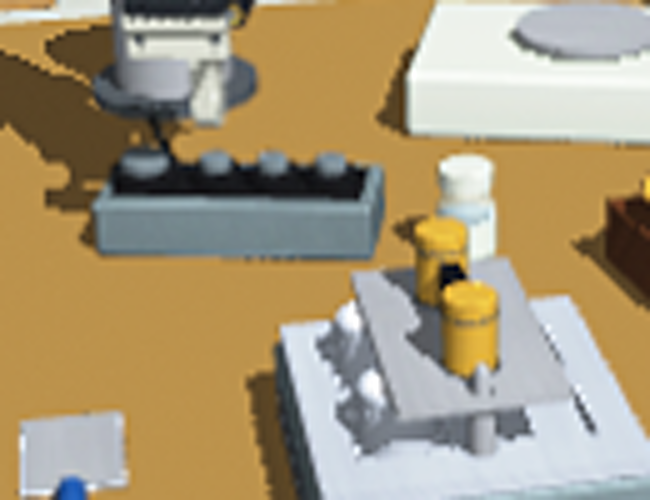

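The shut fingertips are at crop (207,120), above the mode key at (216,160). I'll check its position and height against the side camera.

```bash
python3 -c "
from h import *
from m import keys
k=keys[1]
print((w2p('side',[.4656,.4054,.0893])-[150,120])*5)
for z in(.045,.05,.055,.06): 
  c=get_calibration('top')['eye']; p=p2w('top',w2p('top',k)[0],z); print(z,p,(w2p('side',p)-[150,120])*5)"
```

```text
[[206.6164981  127.00952405]]
0.045 [0.46514806 0.40808248 0.045     ] [[209.96093548 179.82782413]]
0.05 [0.46544172 0.4062805  0.05      ] [[210.04688434 174.68499544]]
0.055 [0.46573538 0.40447851 0.055     ] [[210.13373509 169.5161941 ]]
0.06 [0.46602904 0.40267653 0.06      ] [[210.22149805 164.32124655]]
```

```bash
python3 -m crank '[[[-1,-0.004,0.001,0.02,0,0,0],[-1,-0.004,0.001,0.04,0,0,0],[-1,-0.004,0.001,0.048,0,0,0],[-1,-0.004,0.001,0.052,0,0,0],[-1,-0.004,0.001,0.054,0,0,0]]]'
python3 -m crank '[[[-1,0,0,0.002,0,0,0],[-1,0,0,0.004,0,0,0],[-1,0,0,0.006,0,0,0],[-1,0,0,0.008,0,0,0],[-1,0,0,0.008,0,0,0]]]'
python3 -m crank '[[[-1,0,0,0.002,0,0,0],[-1,0,0,0.004,0,0,0],[-1,0,0,0.006,0,0,0],[-1,0,0,0.008,0,0,0],[-1,0,0,0.008,0,0,0]]]'
```

```text
t: 52.68
tool_pos: [0.4672, 0.405, 0.0619]
orientation: [-0.402, -3.115, 0.001]
force: [-2.4, -2.5, 4.8]
opening: 0.0005
gripper_force: 2.2
t: 53.3
tool_pos: [0.4676, 0.4053, 0.0609]
orientation: [0.401, 3.115, -0.0]
force: [-11.7, -9.8, 24.6]
opening: 0.0011
gripper_force: 12.4
t: 53.92
tool_pos: [0.4678, 0.4056, 0.0604]
orientation: [0.401, 3.115, 0.001]
force: [-22.1, -18.5, 51.1]
opening: 0.0003
gripper_force: 25.0
```

The key bottomed at about z = 0.061. Lifting, then on to the time key 44 mm along the row.

```bash
python3 -m crank '[[[-1,0,0,-0.02,0,0,0],[-1,0,0,-0.04,0,0,0],[-1,0,0,-0.06,0,0,0],[-1,0,0,-0.06,0,0,0],[-1,0,0,-0.06,0,0,0]]]'
python3 -c "
from h import *
from m import keys
print(read_state()['force'])
u=np.array([np.cos(np.radians(-14.7)),np.sin(np.radians(-14.7))])
p=np.array([.467,.405])
rows([*(p+.044*u),.08],np.radians(75.3)); snap('side','s12',(150,120,280,220),5)"
```

```text
t: 54.55
tool_pos: [0.4673, 0.4052, 0.0834]
orientation: [-0.402, -3.115, 0.001]
force: [-0.1, -0.2, 0.2]
opening: 0.0005
gripper_force: 0.0
[-0.08746647 -0.18557128  0.22378429]
shift [-0.0874 -0.0005  0.0067] turn [-0.0003 -0.0002  0.0001] rows>= 0.7 0.0
```

View pics/s12.png

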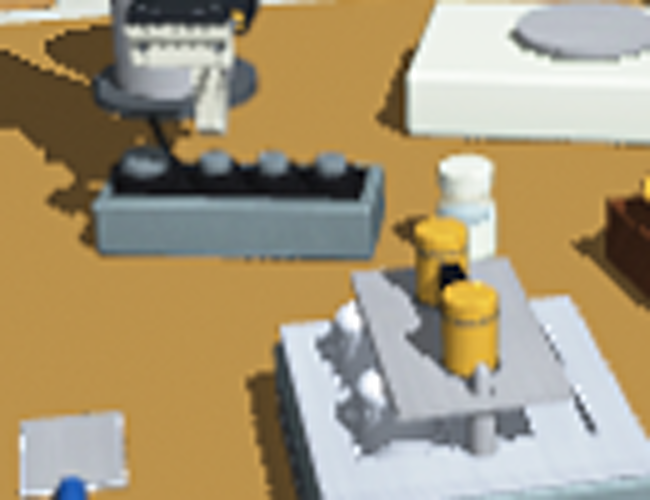

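The keys look up again. I'll move over the time key and press it with finer readings.

```bash
python3 -m crank '[[[-1,-0.04,0,0,0,0,0],[-1,-0.0874,-0.0005,0,0,0,0],[-1,-0.0874,-0.0005,0.015,0,0,0],[-1,-0.0874,-0.0005,0.024,0,0,0],[-1,-0.0874,-0.0005,0.024,0,0,0]]]'
python3 -m crank '[[[-1,0,0,0.002,0,0,0],[-1,0,0,0.004,0,0,0],[-1,0,0,0.004,0,0,0],[-1,0,0,0.004,0,0,0],[-1,0,0,0.004,0,0,0]]]'
python3 -m crank '[[[-1,0,0,0.002,0,0,0],[-1,0,0,0.004,0,0,0],[-1,0,0,0.004,0,0,0],[-1,0,0,0.004,0,0,0],[-1,0,0,0.004,0,0,0]]]'
python3 -m crank '[[[-1,0,0,0.002,0,0,0],[-1,0,0,0.004,0,0,0],[-1,0,0,0.004,0,0,0],[-1,0,0,0.004,0,0,0],[-1,0,0,0.004,0,0,0]]]'
```

```text
t: 55.22
tool_pos: [0.5086, 0.3937, 0.0706]
orientation: [-0.401, -3.114, 0.002]
force: [-0.6, 0.5, -0.1]
opening: 0.0003
gripper_force: 0.0
t: 55.85
tool_pos: [0.5098, 0.394, 0.07]
orientation: [0.402, 3.116, 0.0]
force: [0.2, -0.2, 0.4]
opening: 0.0005
gripper_force: 0.0
t: 56.48
tool_pos: [0.5098, 0.394, 0.0679]
orientation: [0.402, 3.116, 0.0]
force: [1.0, 0.3, -0.0]
opening: 0.0008
gripper_force: 0.0
t: 57.1
tool_pos: [0.5099, 0.394, 0.066]
orientation: [0.402, 3.116, 0.0]
force: [-0.4, 0.7, 3.2]
opening: 0.0003
gripper_force: 1.0
```

```bash
python3 -m crank '[[[-1,0,0,0.004,0,0,0],[-1,0,0,0.008,0,0,0],[-1,0,0,0.012,0,0,0],[-1,0,0,0.014,0,0,0],[-1,0,0,0.014,0,0,0]]]'
python3 -m crank '[[[-1,0,0,0,0,0,0],[-1,0,0,-0.02,0,0,0],[-1,0,0,-0.04,0,0,0],[-1,0,0,-0.05,0,0,0],[-1,0,0,-0.05,0,0,0]]]'
python3 -m crank '[[[-1,-0.04,0,0,0,0,0],[-1,-0.088,-0.0005,0,0,0,0],[-1,-0.088,-0.0005,0.01,0,0,0],[-1,-0.088,-0.0005,0.02,0,0,0],[-1,-0.088,-0.0005,0.02,0,0,0]]]'
```

```text
t: 57.72
tool_pos: [0.51, 0.3942, 0.0611]
orientation: [0.402, 3.115, 0.001]
force: [-7.3, -4.9, 17.4]
opening: 0.0006
gripper_force: 9.0
t: 58.35
tool_pos: [0.5098, 0.394, 0.0841]
orientation: [0.402, 3.116, 0.0]
force: [-0.3, -0.6, -0.3]
opening: 0.0003
gripper_force: 0.0
t: 58.98
tool_pos: [0.5507, 0.3825, 0.0725]
orientation: [-0.401, -3.114, 0.002]
force: [0.2, 0.2, 0.2]
opening: 0.0008
gripper_force: 0.0
```

```bash
python3 -m crank '[[[-1,0,0,0.008,0,0,0],[-1,0,0,0.016,0,0,0],[-1,0,0,0.024,0,0,0],[-1,0,0,0.03,0,0,0],[-1,0,0,0.032,0,0,0]]]'
python3 -m crank '[[[-1,0,0,0,0,0,0],[-1,0,0,-0.03,0,0,0],[-1,0,0,-0.08,0,0,0],[-1,0,0,-0.16,0,0,0],[-1,0,0,-0.24,0,0,0]]]'
python3 -m crank '[[[-1,0,0,0,0,0,0],[-1,0.2,-0.1,0,0,0,0],[-1,0.3,-0.15,0,0,0,0],[-1,0.4,-0.2,0,0,0,0],[-1,0.4,-0.2,0,0,0,0]]]'
python3 -c "
from h import *
s=read_state();print(s['force'],s['t'])
a=read_camera('top')[:,:,::-1];b=read_camera('side')[:,:,::-1]
a=cv2.resize(a[155:265,105:285],None,fx=2.2,fy=2.2,interpolation=2);b=cv2.resize(b[120:241,150:330],None,fx=2.2,fy=2.2,interpolation=2)
b=b[:a.shape[0]];cv2.imwrite('pics/c13.png',np.hstack([a,b]))"
```

```text
t: 59.6
tool_pos: [0.5522, 0.383, 0.0609]
orientation: [0.401, 3.116, 0.001]
force: [-13.3, -5.4, 25.2]
opening: 0.0005
gripper_force: 12.8
t: 60.22
tool_pos: [0.552, 0.3823, 0.1785]
orientation: [-0.402, -3.115, 0.001]
force: [-0.6, 0.0, 0.3]
opening: -0.0001
gripper_force: 0.0
t: 60.85
tool_pos: [0.3305, 0.3355, 0.1762]
orientation: [-0.401, -3.114, 0.002]
force: [0.8, -0.3, 0.3]
opening: 0.0005
gripper_force: 0.0
[ 0.83666487 -0.32513912  0.28268733] 60.85
```

View pics/c13.png

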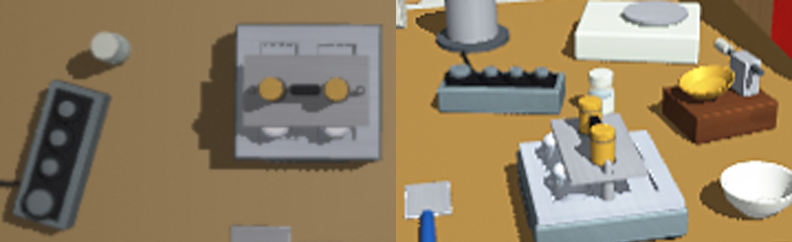

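The final view shows the tins under the plate, the plate home, both weights upright, all keys up and the arm clear. Handing in.

```bash
python3 -c "
from plant import close_job
print(close_job())"
```

```text
the job is handed in; nothing more can be done
None
```

I handed the job in at about 61 s, but the hand-in returned no verdict: both tins are in nests, the plate is home on its studs, both weights stand on their discs, and the mode, time and start keys were each pressed in order and released.

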